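# Seat the elephant blank's carrier on the kinematic marking base and close the keeper

### The arm

A 6-joint arm with a two-finger parallel gripper is mounted at the origin on the work surface. World frame = base frame: x ahead of the robot, y to its left, z up, the work surface at z = 0. Lengths are in m, angles in rad, forces in N, time in s.
With the tool pointing down it reaches from about 0.35 to 0.775 m from the base axis. Payload 5.5 kg.
Tool frame: the origin (TCP) lies on the centre line of the jaws, within the pads' length; the fingertips stand 17 mm ahead of it and the grasp point (between the pads) lies 2 mm behind it; z points along the fingers, y is the direction in which the jaws open and shut (so a half turn about z gives the same grasp; the last joint's range is limited). The gripper opens to 85 mm and grips with 20 to 120 N. Pads are 22 mm wide; open, the fingers measure 114 mm over their backs; the gripper's body (76 mm by 85 mm) begins 54 mm behind the grasp point. The pads swing forward as they close: fully open they stand 13 mm farther back than shut.
Start: joints at [1.032, 0.313, 0.046, 1.304, 0, 1.431], TCP at [0.223, 0.53, 0.248] pointing down, gripper open.
Joint ranges: [-2.76, 2.76], [-0.86, 1.69], [-1.03, 1.26], [-2.2, 2.34], [-1.47, 1.5], [-3.14, 3.14]. Speed limits (rad/s): [2.57, 2.57, 3.14, 3.14, 3.14, 3.14].

### API

Orientations are given as a unit quaternion [w, x, y, z].
In Python, from workcell import env gives the robot as it stands.
- The arm moves only by the tool servo_tool, never from a script. Its argument "increments" is a list of rows, each an object of numbers: "claw": the closure, from 0 (fully open) to 1 (shut); "x", "y", "z": the shift along the world's x, y, z in units of 25 mm (1.0 is 25 mm); "ax", "ay", "az": the turn, a rotation vector about the world's x, y, z in units of 8 degrees (1.0 is 8 degrees). A call has 1 to 5 rows; each row shifts and turns the commanded pose from where the row before left it; what a row does not reach is not made up. A row lasts 1/10 s, in which the tool goes at most 50 mm and 8.59 degrees, less where a joint would pass 70% of its speed; a pose out of reach is approached as far as the arm can. A call is refused whole if a number of a shift passes 1 or a number of a turn 1, either way. A call with a gripper value outside its range is refused whole. The fingers move at their own pace and stop on an object; "newtons" is the grip in N (left out, the last holds). Time passes only in rows, so rows that do not move let the fingers close. It gives the time, the measured TCP pose, the force and the opening at its end, in the units of the state.
- env.get_state(): the state, without advancing time (a new reading comes with each control period).
- env.read_camera(name): name is "scene" or "top" or "wrist"; returns the picture (384x512x3 uint8, red, green, blue); there is no depth.
- env.calibration(name): a dict with "K" (3x3 intrinsics, pixels), "world_to_cam" (4x4, takes a point from world to camera coordinates). Camera axes: x right, y down, z forward; pixel columns grow to the right and rows downward; lengths in m; the calibration is good to about 2 mm. The wrist camera is an equidistant fisheye: a pixel r from the principal point sees the ray r / f radians off the axis. A picture is of the moment at which its call begins: read the wrist's pose just before it. calibration takes no time and is no camera call; for the wrist camera it gives the pose at the moment of the call.
- env.hand_in(): hands the job in, once; it reports no verdict.
The state is a dict: "clock": time; "joint_pos": joint angles; "qvel": joint speeds; "tau": joint torques, N m; "tcp_pos": TCP position; "orientation": TCP orientation; "wrist_force": force on the tool from outside, world axes, zero at the start; "ft_torque": the same for the moment, N m; "finger_gap": finger opening in m.
Only numpy, scipy, OpenCV 4.12 (cv2) and the standard library are available. Lean on these libraries where they do the work, as an engineer would, in place of code of your own. Each camera call takes 0.05 s, during which the arm holds its last target.

### The job

Put the pink elephant blank back on the iron marking base: lift it by its flanks together with the aluminium carrier plate it is fixed to, and settle the three ball feet fully home, front foot (under the trunk) in the cone, left rear in the groove, right rear on the flat, so that it sits level. Ease it down by feel, without dropping it and pushing no harder than about 12 N, because the cone was last clamped up to a centimetre ahead of or behind its middle place. Then let go, swing the brass-knobbed keeper over the nose of the plate to its stop, and leave the rasp, the slate block and the green tin where they lie.

Things in the scene. Friction and masses are not known exactly. Their poses are not given: they have to be found in the camera images.
- blank_centre (a point): Point to grasp: middle of the body block of the pink soapstone elephant blank (flat sawn flanks 40 mm apart along y, block 70 mm long, 36 mm high). Axes: +x to the head, +y to the elephant's left, z up. 73 mm above the bench when the feet stand on it: 65 mm above the ball centres, 39 mm above the plate's top. The head begins 28 mm ahead and ends 27 mm higher; the trunk ends 64 mm ahead.
- carrier: The loose part, 0.6 to 0.9 kg: the blank fixed on a T-shaped aluminium plate with three ball feet. Same axes as blank_centre; origin level with the balls' undersides, 73 mm below and 5 mm ahead of it. Plate 6 mm thick, top 34 mm above the origin; from a rounded nose (radius 33 mm) 88 mm ahead of the origin to 68 mm behind; 63 mm to either side at the rear.
- foot_front (a point): Centre of the front steel ball foot, 16 mm diameter, on a stem under the plate's nose; a brass disc on top of the plate marks it. 60 mm ahead of blank_centre, on the centre line. It belongs in the cone.
- foot_left (a point): Centre of the left rear ball foot, same ball: 45 mm behind blank_centre and 45 mm to +y. It belongs in the groove.
- foot_right (a point): Centre of the right rear ball foot, same ball: 45 mm behind blank_centre and 45 mm to -y. It belongs on the flat.
- base: Cast-iron T-shaped base bolted to the bench, 235 x 144 mm; origin on the bench, +x from the crossbar to the keeper's post. The seated carrier has the base's axes and its ball centres are 32 mm above the bench. Bronze seats, dusty (friction 0.5 to 0.7): a carrier let go off centre hangs up and does not slide home by its weight. Flat pad: 44 mm wide, 24 mm high, at x -50, y -45 mm.
- cone_slot (a point): Middle of the slot, at base x +55 mm, y 0, 32 mm above the bench: where the front ball's centre would be with the cone mid-slot. The cone (90 degrees, mouth 34 mm wide, rim 38 mm high, in a round bronze block 42 mm wide) is clamped up to 10 mm either way from here along the base's x; this shift is not measured and must be felt or seen. It does not move under load; the carrier's x follows it.
- groove (a point): Middle of the V-groove (90 degrees, along the base's x, 50 mm long, mouth 26 mm wide, rim 34 mm above the bench), at base x -50, y +45 mm, 32 mm above the bench, on the line of the left ball's centre when home.
- keeper (a joint): Swing keeper on a post at base x +125 mm, y 0: flat steel arm 18 mm wide, 54 mm long from the post's axis, 60 to 66 mm above the bench (2 mm over the seated plate; it passes only if the front foot is home). Radians: 0 open, arm 60 degrees from the base's +x towards +y; grows counter-clockwise from above to the stop at 2.09, arm to -x. Starts 0 to 0.5; stays where left; about 2 N at the knob.
- keeper_knob (a point): Middle of the keeper's upright round brass knob (16 mm diameter, from 66 to 96 mm above the bench, this point at 81 mm), on the arm 30 mm from the post's axis.
- tin: Round green enamel tin with a lid, 54 mm across, 50 mm tall, origin at the centre of its underside. Leave alone.
- slate_block: Grey slate sanding block, 100 x 58 x 25 mm, origin at the centre of its underside. Leave alone.
- rasp: Flat steel rasp with an ash handle, 320 mm long in x, up to 27 mm wide and high, origin on the bench under it, 160 mm from either end. Leave alone.
Mind the look-alikes: they are no part of the job. Several things look just like the carrier: the one meant starts farthest to the robot's left.

How it is judged:
On the way, in this order (a step that is already met when the one before it is completed fails the run):
1. all three ball feet are fully home in the cone, the groove and on the flat, the carrier sits level and is let go (z of foot_front in the frame of base between 0.0305 and 0.0335 m and z of foot_left in the frame of base between 0.0305 and 0.0335 m and z of foot_right in the frame of base between 0.0305 and 0.0335 m and contact force between the fingers and carrier below 0.1 N and angle between carrier's own z axis and vertical below 0.009 rad), for 0.3 s.
2. the keeper is swung over the plate's nose to its stop (value of joint keeper above 1.95 rad), for 0.2 s.
At the end, for the whole second after the job is handed in: The carrier rests on the base, let go, level within 0.009 rad, all three ball centres within 1.5 mm of home height, 32 mm above the base's underside (front foot in the cone, left in the groove, right on the flat); the keeper is within 0.14 rad of its stop over the plate's nose (z of foot_front in the frame of base between 0.0305 and 0.0335 m and z of foot_left in the frame of base between 0.0305 and 0.0335 m and z of foot_right in the frame of base between 0.0305 and 0.0335 m and value of joint keeper above 1.95 rad and linear speed of carrier below 0.01 m/s and angle between carrier's own z axis and vertical below 0.009 rad); the robot touches nothing.
It fails at once if the carrier is dropped or forced on the base: contact forces between them add up to more than 40 N (at rest its weight gives up to 16 N) (contact force between carrier and base above 40 N).
It fails at once if the tin, the slate block or the rasp is moved more than 20 mm (distance of any of tin, slate_block, rasp from where it was at the start of the episode above 0.02 m).
It also fails if it takes over 70 s, if anything falls off the work surface, if the arm or the gripper's body presses on something with over 40 N, if the wrist force passes 120 N, or if a joint passes its speed limit or range.

## Working session

There is one attempt and no reset: what is moved stays moved. The work goes in short steps, Python scripts to look and compute and a tool call to move; the robot and the scene stay as the last step left them, time stands still between calls to the robot, and variables do not carry over. Pictures are saved under pics/ and viewed, and the job is handed in when it is done.

Besides the shell and the picture viewer there is one more tool, called after ">>>" in YAML: its name, and indented under it one key for each argument. servo_tool: Moves the arm, as the interface text tells. Its arguments: {"type":"object","properties":{"increments":{"type":"array"},"newtons":{"type":"number"}},"required":["increments"]}

```bash
mkdir -p pics; ls; python3 - <<'E'
from workcell import env
import cv2
for n in ("scene","top","wrist"):
    im=env.read_camera(n); cv2.imwrite(f"pics/{n}0.png",im[:,:,::-1])
    c=env.calibration(n); print(n,c)
print(env.get_state())
E
```

```text
pics
scene {'K': array([[355.37396487,   0.        , 257.30262076],
       [  0.        , 355.37396487, 189.63260523],
       [  0.        ,   0.        ,   1.        ]]), 'world_to_cam': array([[ 0.8127485 ,  0.58247805,  0.01261701, -0.45846454],
       [ 0.33132028, -0.44427076, -0.83237633, -0.08543544],
       [-0.47923558,  0.68069289, -0.55406719,  1.31668178],
       [ 0.        ,  0.        ,  0.        ,  1.        ]])}
top {'K': array([[491.61508585,   0.        , 257.43869093],
       [  0.        , 491.61508585, 185.97121683],
       [  0.        ,   0.        ,   1.        ]]), 'world_to_cam': array([[-2.01241861e-02, -9.99797423e-01,  3.60256894e-04,
         5.28643989e-02],
       [-9.95862510e-01,  2.00130429e-02, -8.86416389e-02,
         5.33178729e-01],
       [ 8.86164723e-02, -2.14260717e-03, -9.96063517e-01,
         1.47675527e+00],
       [ 0.00000000e+00,  0.00000000e+00,  0.00000000e+00,
         1.00000000e+00]])}
wrist {'K': array([[297.31863964,   0.        , 256.27041269],
       [  0.        , 297.31863964, 195.83684378],
       [  0.        ,   0.   
[... 266 characters left out ...]
  ,  1.        ]])}
{'clock': 0.15, 'joint_pos': array([ 1.03242903e+00,  3.13870228e-01,  4.52408992e-02,  1.30360076e+00,
       -1.78476007e-05,  1.43119664e+00]), 'qvel': array([ 0.00135624, -0.00091332,  0.00270892, -0.00143059, -0.00069549,
       -0.0004931 ]), 'tau': array([ 1.36489700e-03, -4.81065452e+01,  2.98816073e+01,  1.39886211e-02,
       -1.45062340e-04,  2.32056145e-06]), 'tcp_pos': array([0.22309022, 0.52956872, 0.24759   ]), 'orientation': array([-2.29967194e-04,  1.98065325e-01,  9.80188560e-01, -6.79052229e-04]), 'wrist_force': array([-0.51789691, -0.34094645,  0.20664941]), 'ft_torque': array([-0.00175779, -0.01328616, -0.02767793]), 'finger_gap': 0.08537494617738837}
```

View pics/scene0.png

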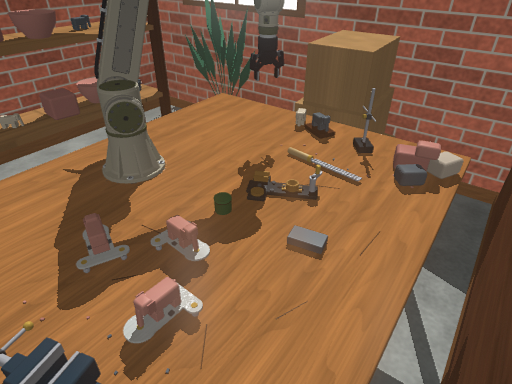

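View pics/top0.png

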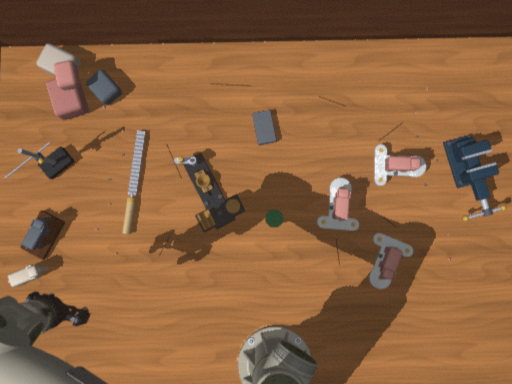

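View pics/wrist0.png

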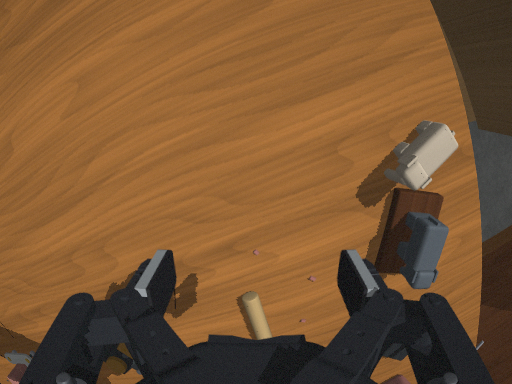

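The three carrier look-alikes in the top view are at (341,203), (388,262) and (400,163). Image left is the robot's left (+y), so the one at (341,203) is meant. I'll check it and the base in close crops.

```bash
cat > h.py <<'E'
import numpy as np,cv2
from workcell import env
def ray(cal,px):
    K,T=cal["K"],cal["world_to_cam"]
    u=np.array([(px[0]-K[0,2])/K[0,0],(px[1]-K[1,2])/K[1,1],1.0])
    if cal.get("fish"):
        r=np.hypot(u[0],u[1]);th=r
        u=np.array([u[0]/r*np.sin(th),u[1]/r*np.sin(th),np.cos(th)])
    R,t=T[:3,:3],T[:3,3]
    return -R.T@t,R.T@u
def at_z(cal,px,z):
    o,d=ray(cal,px);return o+d*(z-o[2])/d[2]
def proj(cal,p):
    K,T=cal["K"],cal["world_to_cam"]
    c=T[:3,:3]@np.asarray(p)+T[:3,3]
    if cal.get("fish"):
        r=np.hypot(c[0],c[1]);th=np.arctan2(r,c[2]);return np.array([K[0,2]+K[0,0]*th*c[0]/r,K[1,2]+K[1,1]*th*c[1]/r])
    return np.array([K[0,0]*c[0]/c[2]+K[0,2],K[1,1]*c[1]/c[2]+K[1,2]])
def cal(n):
    c=dict(env.calibration(n)); c["fish"]=(n=="wrist"); return c
def crop(im,x0,y0,x1,y1,s,fn):
    cv2.imwrite(fn,cv2.resize(im[y0:y1,x0:x1],None,fx=s,fy=s,interpolation=cv2.INTER_CUBIC))
E
python3 - <<'E'
from h import *
im=cv2.imread("pics/top0.png")
crop(im,300,165,380,245,7,"pics/tc.png")
crop(im,160,140,260,240,6,"pics/tb.png")
im=cv2.imread("pics/scene0.png")
a=cv2.resize(im[200:270,140:220],None,fx=5,fy=5,interpolation=2);b=cv2.resize(im[150:220,240:330],None,fx=4,fy=5,interpolation=2)
cv2.imwrite("pics/sc.png",np.hstack([a,b]))
c=cal("top")
for p in [(341,183),(322,223),(355,223),(341,203)]: print(p,at_z(c,p,.034))
E
```

```text
(341, 183) [ 0.5371677  -0.21139651  0.034     ]
(322, 223) [ 0.41740154 -0.1499406   0.034     ]
(355, 223) [ 0.41540236 -0.24928696  0.034     ]
(341, 203) [ 0.47649088 -0.20926029  0.034     ]
```

View pics/tc.png

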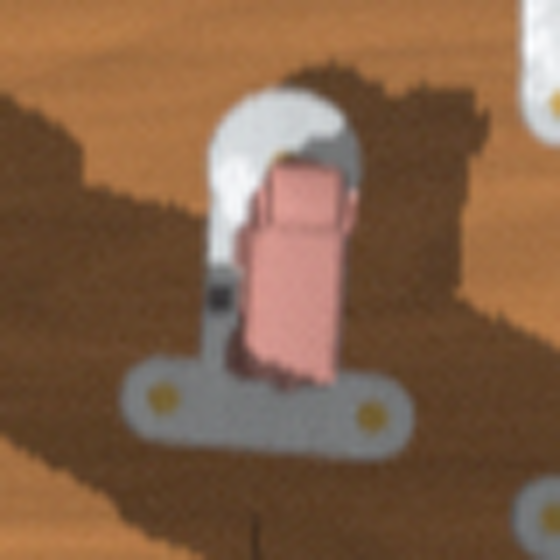

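View pics/tb.png

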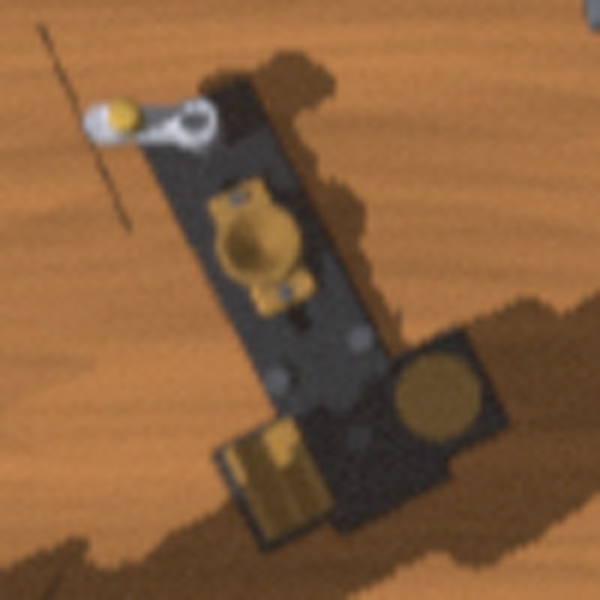

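View pics/sc.png

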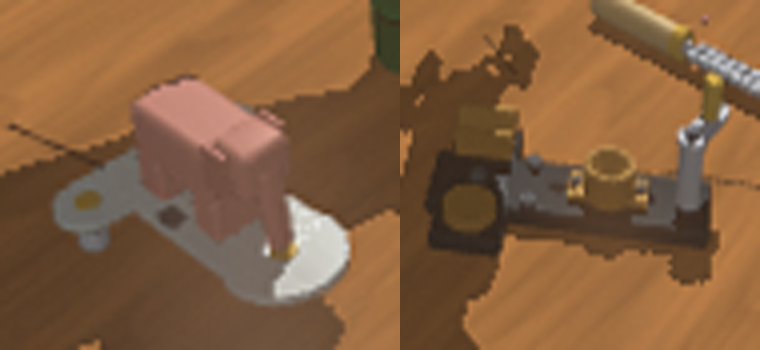

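```bash
python3 - <<'E'
from h import *
c=cal("top")
L=at_z(c,(323.3,221.9),.034);R=at_z(c,(353.0,224.3),.034);F=at_z(c,(340.7,187.6),.034)
print("L",L,"R",R,"F",F,np.linalg.norm(L-R),np.degrees(np.arctan2(*( (L-R)[:2]*[ -1,1])[::1])))
m=(L+R)/2; d=(L-R)[:2]/np.linalg.norm((L-R)[:2]); ax=np.array([d[1],-d[0]])
print("yaw",np.degrees(np.arctan2(ax[1],ax[0])),"centre",m[:2]+.045*ax,"front pred",m[:2]+.105*ax)
G=at_z(c,(206.7,220.8),.032);P=at_z(c,(233,206.2),.024);C=at_z(c,(203.3,180),.038);K=at_z(c,(192.5,160),.066);N=at_z(c,(160+122/6,140+115/6),.096)
print("G",G,"P",P,"C",C,"post",K,"knob",N)
# fit base pose from G,P,K
src=np.array([[-.05,.045],[-.05,-.045],[.125,0]]);dst=np.array([G,P,K])[:,:2]
a=src-src.mean(0);b=dst-dst.mean(0)
th=np.arctan2((a[:,0]*b[:,1]-a[:,1]*b[:,0]).sum(),(a*b).sum())
Rm=np.array([[np.cos(th),-np.sin(th)],[np.sin(th),np.cos(th)]]);t=dst.mean(0)-Rm@src.mean(0)
print("base",t,np.degrees(th),"res",(src@Rm.T+t-dst)*1000,"cone in base",Rm.T@(C[:2]-t))
w=cal("wrist");s=env.get_state()
T=w["world_to_cam"];print("cam pos",-T[:3,:3].T@T[:3,3],"tcp",s["tcp_pos"])
from scipy.spatial.transform import Rotation as Ro
q=s["orientation"];Rt=Ro.from_quat(np.r_[q[1:],q[0]]).as_matrix();print(Rt, Rt.T@(-T[:3,:3].T@T[:3,3]-s["tcp_pos"]), T[:3,:3]@Rt)
E
```

```text
L [ 0.42062491 -0.15395986  0.034     ] R [ 0.41162303 -0.24312006  0.034     ] F [ 0.5231914  -0.20999487  0.034     ] 0.0896134696168438 -5.7652203147362995
yaw -5.7652203147362995 centre [ 0.46089636 -0.20306032] front pred [ 0.52059287 -0.20908746]
G [0.43103379 0.19726381 0.032     ] P [0.47386785 0.11765829 0.024     ] C [0.55428643 0.20558401 0.038     ] post [0.61192513 0.23410237 0.066     ] knob [0.6107371  0.26567956 0.096     ]
base [0.49812528 0.17934215] 26.09882086686205 res [[ 2.39323245  0.49394956]
 [-0.84796586 -0.72381974]
 [-1.54526659  0.22987018]] cone in base [ 0.0619791 -0.0011403]
cam pos [0.1508598  0.56053127 0.37329577] tcp [0.22309022 0.52956872 0.24759   ]
[[-9.21540149e-01  3.88282418e-01 -7.19815825e-04]
 [ 3.88283043e-01  9.21539332e-01 -1.24010140e-03]
 [ 1.81829025e-04 -1.42229551e-03 -9.99998972e-01]] [ 0.07860832  0.00030862 -0.12569204] [[ 9.92133949e-04  9.99999490e-01  1.87803310e-04]
 [-9.50258198e-01  1.00127746e-03 -3.11461644e-01]
 [-3.11461673e-01  1.30550036e-04  9.50258706e-01]]
```

(341,203) is the carrier I want: upright, nose pointing away from the robot, yaw about −5.8°. Next I'll take a close wrist look at the base.

>>> servo_tool:
  increments:
    - {"x":0.8,"y":-0.97,"z":-0.1,"az":0.44,"claw":0}
    - {"x":0.8,"y":-0.97,"z":-0.1,"az":0.44}
    - {"x":0.8,"y":-0.97,"z":-0.1,"az":0.44}
    - {"x":0.8,"y":-0.97,"z":-0.1,"az":0.44}
    - {"x":0.8,"y":-0.97,"z":-0.1,"az":0.44}

```text
schema error: expected keys claw, x, y, z, ax, ay, az
```

>>> servo_tool:
  increments:
    - {"x":0.8,"y":-0.97,"z":-0.1,"az":0.44}
    - {"x":0.8,"y":-0.97,"z":-0.1,"az":0.44}
    - {"x":0.8,"y":-0.97,"z":-0.1,"az":0.44}
    - {"x":0.8,"y":-0.97,"z":-0.1,"az":0.44}
    - {"x":0.8,"y":-0.97,"z":-0.1,"az":0.44}

```text
schema error: expected keys claw, x, y, z, ax, ay, az
```

>>> servo_tool:
  increments:
    - {"x":0.8,"y":-0.97,"z":-0.1,"az":0.44}
    - {"x":0.8,"y":-0.97,"z":-0.1,"az":0.44}
    - {"x":0.8,"y":-0.97,"z":-0.1,"az":0.44}
    - {"x":0.7,"y":-0.97,"z":-0.1,"az":0.44}
    - {}

```text
schema error: expected keys claw, x, y, z, ax, ay, az
```

```bash
python3 - <<'E'
from h import *
import pickle
w=cal("wrist"); im=env.read_camera("wrist")[:,:,::-1]; s=env.get_state()
cv2.imwrite("pics/w1.png",im); pickle.dump(w,open("w1.pkl","wb"))
print(s["clock"],s["tcp_pos"],np.abs(s["qvel"]).max(),proj(w,[.498,.179,.03]))
im=env.read_camera("top")[:,:,::-1]; cv2.imwrite("pics/top1.png",im);crop(im,300,165,380,245,7,"pics/tc1.png")
E
```

```text
0.2 [0.22312947 0.52962004 0.24773353] 0.004090181528014141 [143.15788959 372.0482363 ]
```

View pics/w1.png

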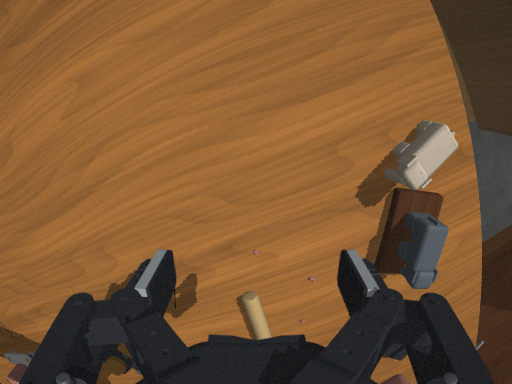

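View pics/tc1.png

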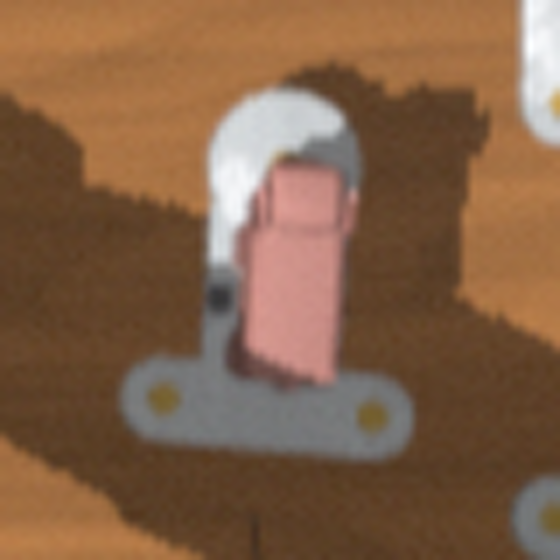

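All keys are required in every row.

>>> servo_tool:
  increments:
    - {"claw":0,"x":0.8,"y":-0.97,"z":-0.1,"ax":0,"ay":0,"az":0.44}
    - {"claw":0,"x":0.8,"y":-0.97,"z":-0.1,"ax":0,"ay":0,"az":0.44}
    - {"claw":0,"x":0.8,"y":-0.97,"z":-0.1,"ax":0,"ay":0,"az":0.44}
    - {"claw":0,"x":0.8,"y":-0.97,"z":-0.1,"ax":0,"ay":0,"az":0.44}
    - {"claw":0,"x":0.8,"y":-0.97,"z":-0.1,"ax":0,"ay":0,"az":0.44}

```text
clock: 0.75
tcp_pos: [0.3239, 0.4077, 0.2357]
orientation: [0.0, 0.044, 0.999, 0.0]
wrist_force: [-0.2, -0.3, 0.3]
finger_gap: 0.0855
```

>>> servo_tool:
  increments:
    - {"claw":0,"x":0.8,"y":-0.97,"z":-0.1,"ax":0,"ay":0,"az":0.44}
    - {"claw":0,"x":0.8,"y":-0.97,"z":-0.1,"ax":0,"ay":0,"az":0.44}
    - {"claw":0,"x":0.8,"y":-0.97,"z":-0.1,"ax":0,"ay":0,"az":0.44}
    - {"claw":0,"x":0.8,"y":-0.97,"z":-0.1,"ax":0,"ay":0,"az":0.44}
    - {"claw":0,"x":0.8,"y":-0.97,"z":-0.1,"ax":0,"ay":0,"az":0.44}

```text
clock: 1.25
tcp_pos: [0.424, 0.2863, 0.2232]
orientation: [0.0, -0.109, 0.994, 0.0]
wrist_force: [-0.3, 0.5, 0.2]
finger_gap: 0.0854
```

>>> servo_tool:
  increments:
    - {"claw":0,"x":0.8,"y":-0.97,"z":-0.1,"ax":0,"ay":0,"az":0.44}
    - {"claw":0,"x":0.8,"y":-0.97,"z":-0.1,"ax":0,"ay":0,"az":0.44}
    - {"claw":0,"x":0.8,"y":-0.97,"z":-0.1,"ax":0,"ay":0,"az":0.44}
    - {"claw":0,"x":0.7,"y":-0.97,"z":-0.1,"ax":0,"ay":0,"az":0.44}
    - {"claw":0,"x":0,"y":0,"z":0,"ax":0,"ay":0,"az":0}

```text
clock: 1.75
tcp_pos: [0.5027, 0.1878, 0.2127]
orientation: [0.0, -0.227, 0.974, -0.0]
wrist_force: [0.0, 0.2, 0.4]
finger_gap: 0.0856
```

```bash
python3 - <<'E'
from h import *
import pickle
w=cal("wrist"); im=env.read_camera("wrist")[:,:,::-1]; s=env.get_state()
cv2.imwrite("pics/w2.png",im); pickle.dump(w,open("w2.pkl","wb"))
print(s["clock"],s["tcp_pos"],s["orientation"],np.abs(s["qvel"]).max(),proj(w,[.498,.179,.03]))
E
```

```text
1.8 [0.50146513 0.18909215 0.21285665] [-3.72302922e-04 -2.26907069e-01  9.73916337e-01  1.07799499e-04] 0.03941008640980159 [251.59140068 168.79271312]
```

View pics/w2.png

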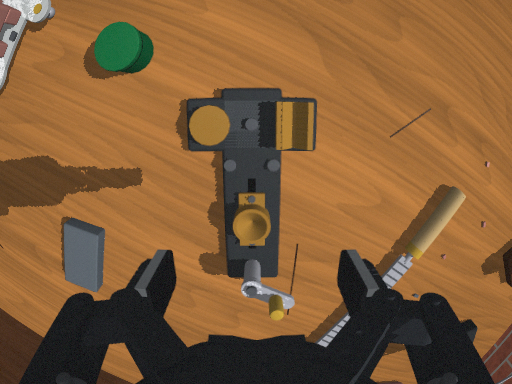

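```bash
python3 - <<'E'
from h import *
import pickle
w=cal("wrist"); im=env.read_camera("wrist")[:,:,::-1]; s=env.get_state()
cv2.imwrite("pics/w3.png",im); pickle.dump(w,open("w3.pkl","wb"))
print(s["tcp_pos"],np.abs(s["qvel"]).max())
crop(im,180,80,330,155,5,"pics/w3a.png")
crop(im,210,180,310,330,4,"pics/w3b.png")
E
```

```text
[0.50079173 0.18994077 0.21304827] 0.02871745740163112
```

View pics/w3a.png

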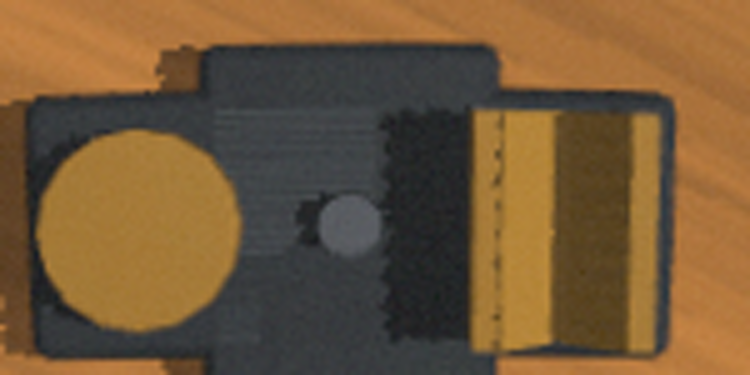

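View pics/w3b.png

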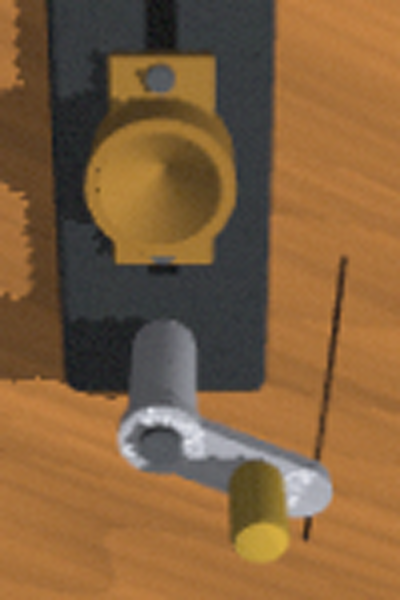

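```bash
cat > fit.py <<'E'
from h import *
import pickle
w=pickle.load(open("w3.pkl","rb"))
from scipy.optimize import least_squares
f=lambda x,y,s,ox,oy:(x/s+ox,y/s+oy)
obs=[((-.05,-.045,.024),f(139,231,5,180,80)),((-.05,.045,.034),f(567,231,5,180,80)),((.125,0,.066),f(160,447,4,210,180))]
cone=f(160,182,4,210,180)
def R(t):return np.array([[np.cos(t),-np.sin(t),0],[np.sin(t),np.cos(t),0],[0,0,1]])
def res(p):
    r=[]
    for q,u in obs: r+=list(proj(w,R(p[2])@np.array(q)+[p[0],p[1],0])-u)
    r+=list(proj(w,R(p[2])@np.array([.055+p[3],0,.038])+[p[0],p[1],0])-cone)
    return r
s=least_squares(res,[.498,.179,.45,.005])
print(s.x,np.degrees(s.x[2]),np.round(s.fun,2))
B=R(s.x[2]).T
for n,u,z in [("knob",f(262,543,4,210,180),.096),("apex",f(170,180,4,210,180),.021),("cone",cone,.038),("bc rear L",f(490,48,5,180,80),.012),("rear R",f(210,50,5,180,80),.012),("front",f(265,388,4,210,180),.012),("frontR",f(68,388,4,210,180),.012)]:
    p=at_z(w,u,z);print(n,p,"base",B@(p-[s.x[0],s.x[1],0]))
t=cal("top")
print("top reproj cone",proj(t,R(s.x[2])@np.array([.055+s.x[3],0,.038])+[s.x[0],s.x[1],0]), "pad",proj(t,R(s.x[2])@np.array([-.05,-.045,.024])+[s.x[0],s.x[1],0]))
E
python3 fit.py
```

```text
[0.50177195 0.18084785 0.45833718 0.0023176 ] 26.260785774445033 [-0.36  0.24  0.16  0.8   0.13 -1.4   0.06 -0.  ]
knob [0.61287902 0.2659932  0.096     ] base [0.13731285 0.0271973  0.096     ]
apex [0.55823602 0.2114663  0.021     ] base [0.06418374 0.00247534 0.021     ]
cone [0.55320276 0.20615123 0.038     ] base [ 5.73182745e-02 -6.41405287e-05  3.80000000e-02]
bc rear L [0.40847638 0.16851904 0.012     ] base [-0.08912146  0.03022297  0.012     ]
rear R [0.43537961 0.11437216 0.012     ] base [-0.08895263 -0.03023891  0.012     ]
front [0.61538777 0.27373041 0.012     ] base [0.14298605 0.03302593 0.012     ]
frontR [0.64410677 0.2160383  0.012     ] base [ 0.14321464 -0.03141869  0.012     ]
top reproj cone [203.09742417 180.36994249] pad [232.75075982 205.22671545]
```

>>> servo_tool:
  increments:
    - {"claw":0,"x":-0.1,"y":-0.98,"z":0,"ax":0,"ay":0,"az":-0.25}
    - {"claw":0,"x":-0.1,"y":-0.98,"z":0,"ax":0,"ay":0,"az":-0.25}
    - {"claw":0,"x":-0.1,"y":-0.98,"z":0,"ax":0,"ay":0,"az":-0.25}
    - {"claw":0,"x":-0.1,"y":-0.98,"z":0,"ax":0,"ay":0,"az":-0.25}
    - {"claw":0,"x":-0.1,"y":-0.98,"z":0,"ax":0,"ay":0,"az":-0.25}

```text
clock: 2.35
tcp_pos: [0.4875, 0.0683, 0.2136]
orientation: [0.0, -0.143, 0.99, 0.0]
wrist_force: [0.9, -0.9, 0.1]
finger_gap: 0.0851
```

>>> servo_tool:
  increments:
    - {"claw":0,"x":-0.1,"y":-0.98,"z":0,"ax":0,"ay":0,"az":-0.25}
    - {"claw":0,"x":-0.1,"y":-0.98,"z":0,"ax":0,"ay":0,"az":-0.25}
    - {"claw":0,"x":-0.1,"y":-0.98,"z":0,"ax":0,"ay":0,"az":-0.25}
    - {"claw":0,"x":-0.1,"y":-0.98,"z":0,"ax":0,"ay":0,"az":-0.25}
    - {"claw":0,"x":-0.1,"y":-0.98,"z":0,"ax":0,"ay":0,"az":-0.25}

```text
clock: 2.85
tcp_pos: [0.4754, -0.0541, 0.2136]
orientation: [0.0, -0.056, 0.998, 0.0]
wrist_force: [0.2, -0.2, 0.7]
finger_gap: 0.0857
```

>>> servo_tool:
  increments:
    - {"claw":0,"x":-0.1,"y":-0.98,"z":0,"ax":0,"ay":0,"az":-0.25}
    - {"claw":0,"x":-0.1,"y":-0.98,"z":0,"ax":0,"ay":0,"az":-0.25}
    - {"claw":0,"x":-0.1,"y":-0.98,"z":0,"ax":0,"ay":0,"az":-0.25}
    - {"claw":0,"x":-0.1,"y":-0.98,"z":0,"ax":0,"ay":0,"az":-0.25}
    - {"claw":0,"x":-0.1,"y":-0.98,"z":0,"ax":0,"ay":0,"az":-0.25}

```text
clock: 3.35
tcp_pos: [0.4632, -0.1766, 0.2136]
orientation: [0.0, 0.031, 1.0, 0.0]
wrist_force: [1.0, 0.1, -0.1]
finger_gap: 0.0853
```

>>> servo_tool:
  increments:
    - {"claw":0,"x":-0.1,"y":-0.98,"z":0,"ax":0,"ay":0,"az":-0.25}
    - {"claw":0,"x":0,"y":0,"z":0,"ax":0,"ay":0,"az":0}
    - {"claw":0,"x":0,"y":0,"z":0,"ax":0,"ay":0,"az":0}
    - {"claw":0,"x":0,"y":0,"z":0,"ax":0,"ay":0,"az":0}

```text
clock: 3.75
tcp_pos: [0.4608, -0.2002, 0.2134]
orientation: [-0.0, 0.048, 0.999, 0.0]
wrist_force: [0.7, -0.9, -0.3]
finger_gap: 0.0853
```

```bash
python3 - <<'E'
from h import *
import pickle
w=cal("wrist"); im=env.read_camera("wrist")[:,:,::-1]; s=env.get_state()
cv2.imwrite("pics/w4.png",im); pickle.dump(w,open("w4.pkl","wb"))
print(s["clock"],s["tcp_pos"],s["orientation"],np.abs(s["qvel"]).max())
crop(im,180,60,330,235,4,"pics/w4a.png")
E
```

```text
3.8 [ 0.46086015 -0.20020258  0.21340758] [-4.54929914e-05  4.76522937e-02  9.98863954e-01  2.40520079e-04] 0.002197862718062274
```

View pics/w4.png

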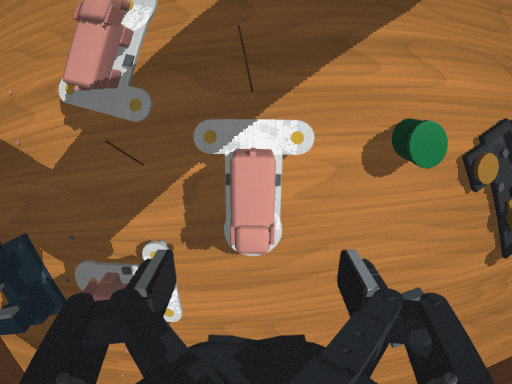

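View pics/w4a.png

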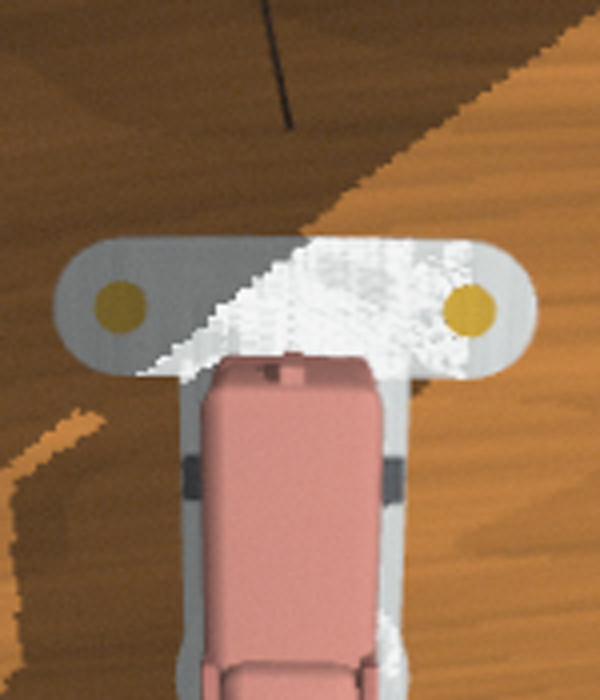

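```bash
python3 - <<'E'
from h import *
import pickle
w=pickle.load(open("w4.pkl","rb"))
Rr=at_z(w,(210,136.75),.0345)[:2];L=at_z(w,(297.5,137.5),.0345)[:2]
m=(L+Rr)/2;d=(L-Rr)/np.linalg.norm(L-Rr);ax=np.array([d[1],-d[0]])
print(np.linalg.norm(L-Rr),"yaw",np.degrees(np.arctan2(ax[1],ax[0])),"centre",m+.045*ax)
for y in (420,500,600):
    a=at_z(w,(180+204/4,60+y/4),.091);b=at_z(w,(180+383/4,60+y/4),.091);print((a+b)/2,np.linalg.norm(a-b))
E
```

```text
0.09031629719723303 yaw -5.984407582448326 centre [ 0.46289398 -0.20342416]
[ 0.43563506 -0.20028187  0.091     ] 0.03820178074897599
[ 0.45333364 -0.20200713  0.091     ] 0.038916174125394165
[ 0.47646606 -0.20427324  0.091     ] 0.040020113041524495
```

>>> servo_tool:
  increments:
    - {"claw":0,"x":0.08,"y":-0.13,"z":-0.9,"ax":0,"ay":0,"az":-0.03}
    - {"claw":0,"x":0,"y":0,"z":-0.9,"ax":0,"ay":0,"az":0}
    - {"claw":0,"x":0,"y":0,"z":-0.9,"ax":0,"ay":0,"az":0}
    - {"claw":0,"x":0,"y":0,"z":-0.8,"ax":0,"ay":0,"az":0}
    - {"claw":0,"x":0,"y":0,"z":0,"ax":0,"ay":0,"az":0}

```text
clock: 4.3
tcp_pos: [0.4611, -0.2026, 0.1234]
orientation: [-0.002, 0.05, 0.999, 0.001]
wrist_force: [-0.1, -0.2, 0.6]
finger_gap: 0.0855
```

>>> servo_tool:
  increments:
    - {"claw":0,"x":0,"y":0,"z":-0.7,"ax":0,"ay":0,"az":0}
    - {"claw":0,"x":0,"y":0,"z":-0.7,"ax":0,"ay":0,"az":0}
    - {"claw":0,"x":0,"y":0,"z":-0.5,"ax":0,"ay":0,"az":0}
    - {"claw":0,"x":0,"y":0,"z":-0.3,"ax":0,"ay":0,"az":0}
    - {"claw":0,"x":0,"y":0,"z":0,"ax":0,"ay":0,"az":0}

```text
clock: 4.8
tcp_pos: [0.4627, -0.2042, 0.0708]
orientation: [-0.0, 0.05, 0.999, 0.0]
wrist_force: [0.1, 0.6, 0.2]
finger_gap: 0.0854
```

```bash
python3 - <<'E'
from h import *
s=env.get_state(); im=env.read_camera("wrist")[:,:,::-1]; cv2.imwrite("pics/w5.png",im)
print(s["clock"],s["tcp_pos"],s["orientation"],s["wrist_force"],s["ft_torque"])
im=env.read_camera("scene")[:,:,::-1]; crop(im,120,170,250,280,6,"pics/s5.png")
E
```

```text
4.8 [ 0.46271513 -0.20424854  0.07077416] [-3.36913752e-04  5.02938774e-02  9.98734364e-01  2.86885299e-04] [0.07093871 0.57306406 0.17919555] [ 0.03859417 -0.05936934 -0.02673147]
```

View pics/w5.png

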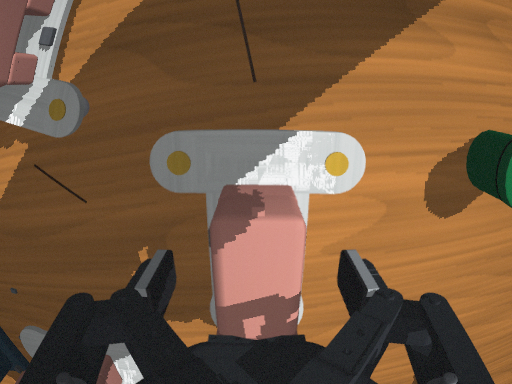

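View pics/s5.png

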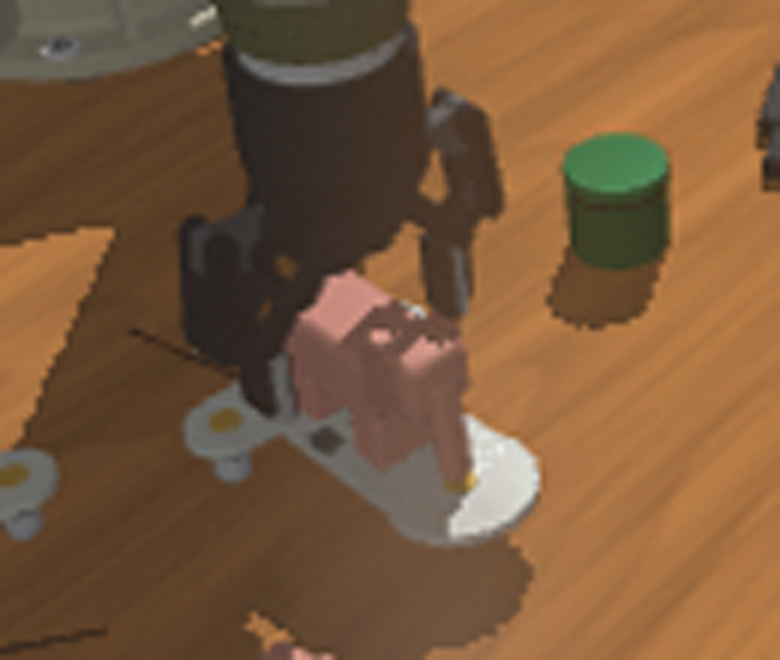

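The jaws straddle the flanks symmetrically (flanks at columns 210–303, pads at 163–350). Closing now.

>>> servo_tool:
  increments:
    - {"claw":1,"x":0,"y":0,"z":0,"ax":0,"ay":0,"az":0}
    - {"claw":1,"x":0,"y":0,"z":0,"ax":0,"ay":0,"az":0}
    - {"claw":1,"x":0,"y":0,"z":0,"ax":0,"ay":0,"az":0}
    - {"claw":1,"x":0,"y":0,"z":0,"ax":0,"ay":0,"az":0}
    - {"claw":1,"x":0,"y":0,"z":0,"ax":0,"ay":0,"az":0}
  newtons: 90

```text
clock: 5.4
tcp_pos: [0.4632, -0.2049, 0.0715]
orientation: [0.001, 0.05, 0.999, -0.0]
wrist_force: [-0.7, 1.5, 6.6]
finger_gap: 0.039
```

>>> servo_tool:
  increments:
    - {"claw":1,"x":0,"y":0,"z":0,"ax":0,"ay":0,"az":0}
    - {"claw":1,"x":0,"y":0,"z":0,"ax":0,"ay":0,"az":0}
    - {"claw":1,"x":0,"y":0,"z":0,"ax":0,"ay":0,"az":0}

```text
clock: 5.7
tcp_pos: [0.4632, -0.2049, 0.0715]
orientation: [0.001, 0.05, 0.999, -0.0]
wrist_force: [0.0, 1.5, 5.7]
finger_gap: 0.0393
```

```bash
python3 - <<'E'
from h import *
s=env.get_state()
print(s["clock"],s["tcp_pos"],s["orientation"],s["wrist_force"],s["ft_torque"],s["finger_gap"])
E
```

```text
5.7 [ 0.46320068 -0.20488847  0.07146978] [ 5.08095380e-04  5.04410031e-02  9.98726907e-01 -1.06219018e-04] [0.00632175 1.50059314 5.65159498] [0.13887182 0.04617909 0.24065046] 0.03933773972911317
```

>>> servo_tool:
  increments:
    - {"claw":1,"x":0,"y":0,"z":0.2,"ax":0,"ay":0,"az":0}
    - {"claw":1,"x":0,"y":0,"z":0.3,"ax":0,"ay":0,"az":0}
    - {"claw":1,"x":0,"y":0,"z":0.5,"ax":0,"ay":0,"az":0}
    - {"claw":1,"x":0,"y":0,"z":0.2,"ax":0,"ay":0,"az":0}
    - {"claw":1,"x":0,"y":0,"z":0,"ax":0,"ay":0,"az":0}

```text
clock: 6.2
tcp_pos: [0.463, -0.2051, 0.1012]
orientation: [0.0, 0.051, 0.999, -0.0]
wrist_force: [-0.3, 0.4, -8.2]
finger_gap: 0.0392
```

>>> servo_tool:
  increments:
    - {"claw":1,"x":0,"y":0,"z":0,"ax":0,"ay":0,"az":0}
    - {"claw":1,"x":0,"y":0,"z":0,"ax":0,"ay":0,"az":0}

```text
clock: 6.4
tcp_pos: [0.4623, -0.2045, 0.1001]
orientation: [-0.001, 0.051, 0.999, 0.0]
wrist_force: [-0.9, 0.3, -8.9]
finger_gap: 0.0386
```

```bash
python3 - <<'E'
from h import *
import pickle
s=env.get_state(); w=cal("wrist"); im=env.read_camera("wrist")[:,:,::-1]; cv2.imwrite("pics/w6.png",im)
pickle.dump((w,s),open("w6.pkl","wb"))
print(s["clock"],s["tcp_pos"],s["orientation"],s["wrist_force"],s["ft_torque"],s["finger_gap"])
crop(im,140,120,380,340,3,"pics/w6a.png")
im=env.read_camera("scene")[:,:,::-1]; crop(im,120,170,250,280,6,"pics/s6.png")
E
```

```text
6.4 [ 0.46225312 -0.20450032  0.10012739] [-6.27582606e-04  5.07040723e-02  9.98713448e-01  3.90268299e-04] [-0.87686924  0.29242429 -8.8896296 ] [ 0.01342759  0.02465954 -0.05173524] 0.03862726934615794
```

View pics/w6a.png

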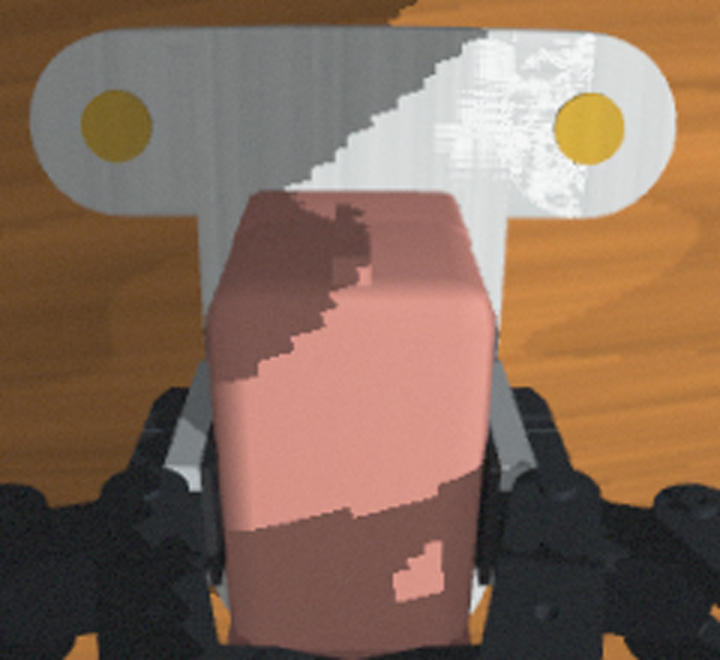

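View pics/s6.png

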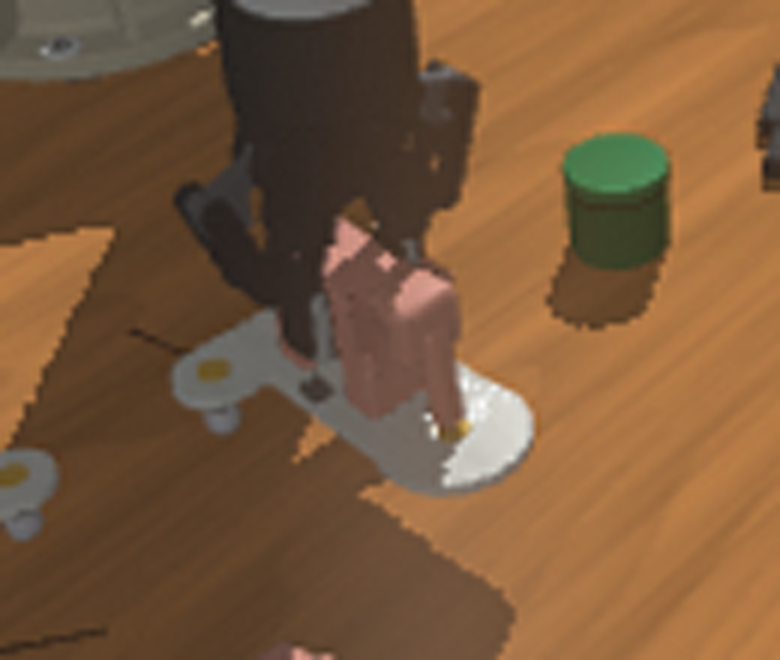

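```bash
cat > rel.py <<'E'
from h import *
import pickle,sys
def rel(w,s,r,l,dz=.0373,verbose=True):
    z=s["tcp_pos"][2]-dz
    R=at_z(w,r,z)[:2];L=at_z(w,l,z)[:2]
    m=(L+R)/2;d=(L-R)/np.linalg.norm(L-R);ax=np.array([d[1],-d[0]])
    q=s["orientation"];ty=np.degrees(2*np.arctan2(q[2],q[1]))-180
    c=m+.045*ax
    a=np.radians(ty);rc=np.array([[np.cos(a),np.sin(a)],[-np.sin(a),np.cos(a)]])@(c-s["tcp_pos"][:2])
    yaw=np.degrees(np.arctan2(ax[1],ax[0]))
    print("sep",np.linalg.norm(L-R),"carrier yaw",yaw,"tool yaw",ty,"centre-tcp in tool-yaw frame",rc)
if __name__=="__main__":
    w,s=pickle.load(open("w6.pkl","rb"))
    rel(w,s,(178.7,162),(336.3,162.7))
E
python3 rel.py
```

```text
sep 0.09011788493883863 carrier yaw -6.004478109772081 tool yaw -5.812752770897475 centre-tcp in tool-yaw frame [-0.0003712   0.00050638]
```

>>> servo_tool:
  increments:
    - {"claw":1,"x":0,"y":0,"z":0.5,"ax":0,"ay":0,"az":0}
    - {"claw":1,"x":0,"y":0,"z":0.6,"ax":0,"ay":0,"az":0}
    - {"claw":1,"x":0,"y":0.1,"z":0.6,"ax":0,"ay":0,"az":0}
    - {"claw":1,"x":0,"y":0.3,"z":0.3,"ax":0,"ay":0,"az":0}
    - {"claw":1,"x":0,"y":0.5,"z":0,"ax":0,"ay":0,"az":0.2}

```text
clock: 7.0
tcp_pos: [0.4639, -0.1827, 0.1525]
orientation: [0.002, 0.037, 0.999, -0.001]
wrist_force: [1.3, 0.1, -8.3]
finger_gap: 0.0392
```

>>> servo_tool:
  increments:
    - {"claw":1,"x":0.1,"y":0.8,"z":0,"ax":0,"ay":0,"az":0.25}
    - {"claw":1,"x":0.1,"y":0.8,"z":0,"ax":0,"ay":0,"az":0.25}
    - {"claw":1,"x":0.1,"y":0.8,"z":0,"ax":0,"ay":0,"az":0.25}
    - {"claw":1,"x":0.1,"y":0.8,"z":0,"ax":0,"ay":0,"az":0.25}
    - {"claw":1,"x":0.1,"y":0.8,"z":0,"ax":0,"ay":0,"az":0.25}

```text
clock: 7.5
tcp_pos: [0.4744, -0.0803, 0.1501]
orientation: [-0.001, -0.052, 0.999, 0.001]
wrist_force: [0.3, 0.3, -9.1]
finger_gap: 0.0392
```

>>> servo_tool:
  increments:
    - {"claw":1,"x":0.1,"y":0.8,"z":0,"ax":0,"ay":0,"az":0.25}
    - {"claw":1,"x":0.1,"y":0.8,"z":0,"ax":0,"ay":0,"az":0.25}
    - {"claw":1,"x":0.1,"y":0.8,"z":0,"ax":0,"ay":0,"az":0.25}
    - {"claw":1,"x":0.1,"y":0.8,"z":0,"ax":0,"ay":0,"az":0.25}
    - {"claw":1,"x":0.1,"y":0.8,"z":0,"ax":0,"ay":0,"az":0.25}

```text
clock: 8.0
tcp_pos: [0.4867, 0.0195, 0.1501]
orientation: [-0.001, -0.139, 0.99, 0.0]
wrist_force: [0.1, -0.5, -7.8]
finger_gap: 0.0389
```

>>> servo_tool:
  increments:
    - {"claw":1,"x":0.1,"y":0.8,"z":0,"ax":0,"ay":0,"az":0.25}
    - {"claw":1,"x":0.1,"y":0.8,"z":0,"ax":0,"ay":0,"az":0.25}
    - {"claw":1,"x":0.1,"y":0.8,"z":0,"ax":0,"ay":0,"az":0.25}
    - {"claw":1,"x":0.1,"y":0.8,"z":0,"ax":0,"ay":0,"az":0.25}
    - {"claw":1,"x":0.1,"y":0.8,"z":0,"ax":0,"ay":0,"az":0.25}

```text
clock: 8.5
tcp_pos: [0.4989, 0.1193, 0.15]
orientation: [-0.001, -0.225, 0.974, 0.0]
wrist_force: [0.5, 0.1, -8.9]
finger_gap: 0.0391
```

>>> servo_tool:
  increments:
    - {"claw":1,"x":0,"y":0.6,"z":0,"ax":0,"ay":0,"az":0.1}
    - {"claw":1,"x":0,"y":0.5,"z":0,"ax":0,"ay":0,"az":0}
    - {"claw":1,"x":0,"y":0.3,"z":0,"ax":0,"ay":0,"az":0}
    - {"claw":1,"x":0,"y":0,"z":0,"ax":0,"ay":0,"az":0}
    - {"claw":1,"x":0,"y":0,"z":0,"ax":0,"ay":0,"az":0}

```text
clock: 9.0
tcp_pos: [0.5002, 0.1523, 0.1507]
orientation: [-0.0, -0.23, 0.973, -0.0]
wrist_force: [-0.7, -0.3, -8.9]
finger_gap: 0.0391
```

```bash
python3 - <<'E'
from h import *
import pickle
s=env.get_state(); w=cal("wrist"); im=env.read_camera("wrist")[:,:,::-1]; cv2.imwrite("pics/w7.png",im)
pickle.dump((w,s),open("w7.pkl","wb"))
print(s["clock"],s["tcp_pos"],np.degrees(2*np.arctan2(s["orientation"][2],s["orientation"][1]))-180,s["orientation"],s["wrist_force"],s["ft_torque"],s["finger_gap"],np.abs(s["qvel"]).max())
crop(im,140,120,380,340,3,"pics/w7a.png")
im=env.read_camera("scene")[:,:,::-1]; crop(im,230,120,340,210,7,"pics/s7.png")
E
```

```text
9.0 [0.50015454 0.15234658 0.15073347] 26.580706018667456 [-1.91166402e-04 -2.29885869e-01  9.73217553e-01 -2.15139459e-04] [-0.65099364 -0.29703482 -8.94628758] [-0.02511947 -0.03142521  0.01875413] 0.03906501672028324 0.01299596828056532
```

View pics/w7a.png

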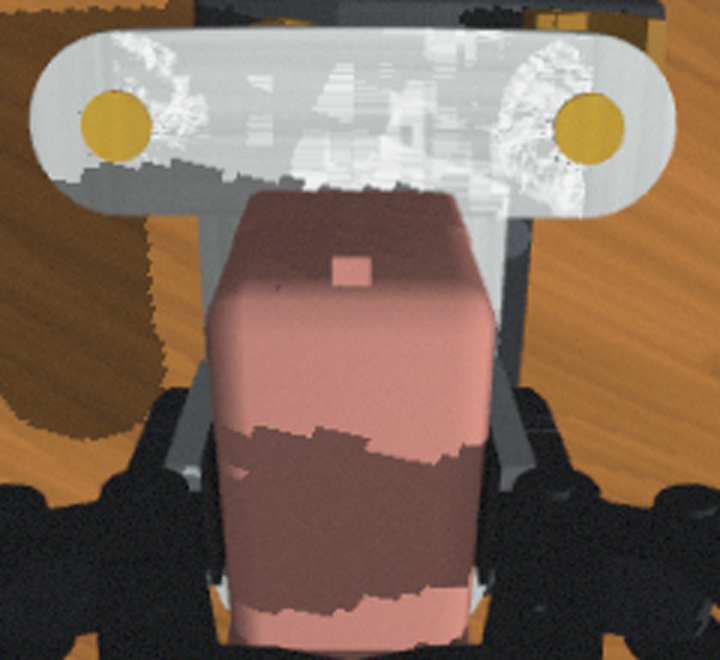

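View pics/s7.png

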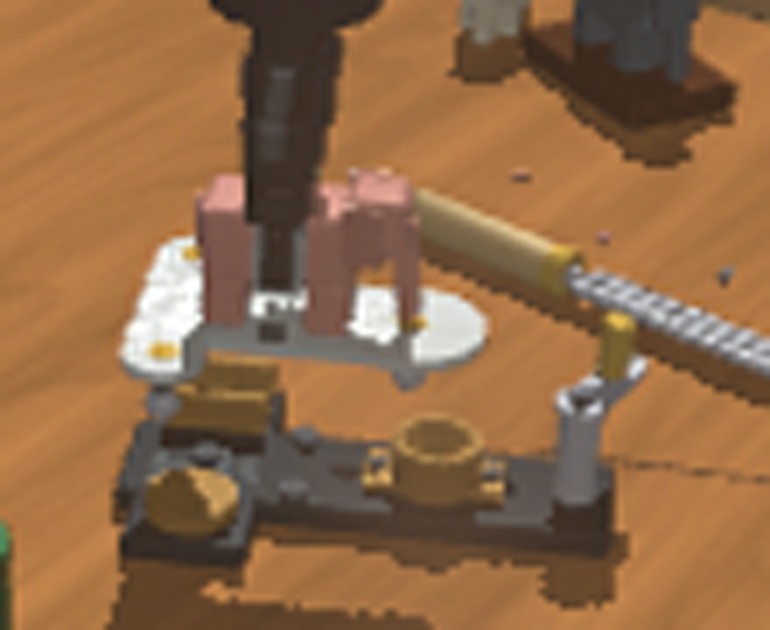

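>>> servo_tool:
  increments:
    - {"claw":1,"x":0,"y":0.4,"z":0,"ax":0,"ay":0,"az":-0.02}
    - {"claw":1,"x":0,"y":0.4,"z":-0.2,"ax":0,"ay":0,"az":0}
    - {"claw":1,"x":0,"y":0.28,"z":-0.5,"ax":0,"ay":0,"az":0}
    - {"claw":1,"x":0,"y":0,"z":-0.5,"ax":0,"ay":0,"az":0}
    - {"claw":1,"x":0,"y":0,"z":-0.23,"ax":0,"ay":0,"az":0}

```text
clock: 9.6
tcp_pos: [0.4987, 0.1796, 0.1126]
orientation: [-0.002, -0.229, 0.973, -0.0]
wrist_force: [-0.8, -0.4, -8.7]
finger_gap: 0.0391
```

>>> servo_tool:
  increments:
    - {"claw":1,"x":0,"y":0,"z":0,"ax":0,"ay":0,"az":0}
    - {"claw":1,"x":0,"y":0,"z":0,"ax":0,"ay":0,"az":0}
    - {"claw":1,"x":0,"y":0,"z":0,"ax":0,"ay":0,"az":0}
    - {"claw":1,"x":0,"y":0,"z":0,"ax":0,"ay":0,"az":0}

```text
clock: 10.0
tcp_pos: [0.5008, 0.1796, 0.1156]
orientation: [0.001, -0.228, 0.974, 0.0]
wrist_force: [-0.1, -0.6, -8.2]
finger_gap: 0.0386
```

```bash
cat > look.py <<'E'
from h import *
import pickle,sys
n=sys.argv[1]
s=env.get_state()
print(s["clock"],s["tcp_pos"],"yaw",np.degrees(2*np.arctan2(s["orientation"][2],s["orientation"][1]))-180,s["orientation"],"F",s["wrist_force"],"M",s["ft_torque"],s["finger_gap"],np.abs(s["qvel"]).max())
b=np.radians(26.2);f=s["wrist_force"];print("F in base axes",np.cos(b)*f[0]+np.sin(b)*f[1],-np.sin(b)*f[0]+np.cos(b)*f[1])
if n!="-":
    im=env.read_camera("scene")[:,:,::-1]; cv2.imwrite(f"pics/s{n}.png",cv2.resize(im[110:210,230:340],None,fx=7,fy=6,interpolation=2))
E
python3 look.py 8
```

```text
10.0 [0.50080357 0.17955565 0.11561562] yaw 26.40908472858166 [ 5.44727735e-04 -2.28428020e-01  9.73560652e-01  1.83731221e-05] F [-0.12599713 -0.57849614 -8.16260508] M [-0.03545859  0.03007459  0.03221663] 0.03860622052856368 0.002365063378435556
F in base axes -0.3684614106487502 -0.463432031233136
```

View pics/s8.png

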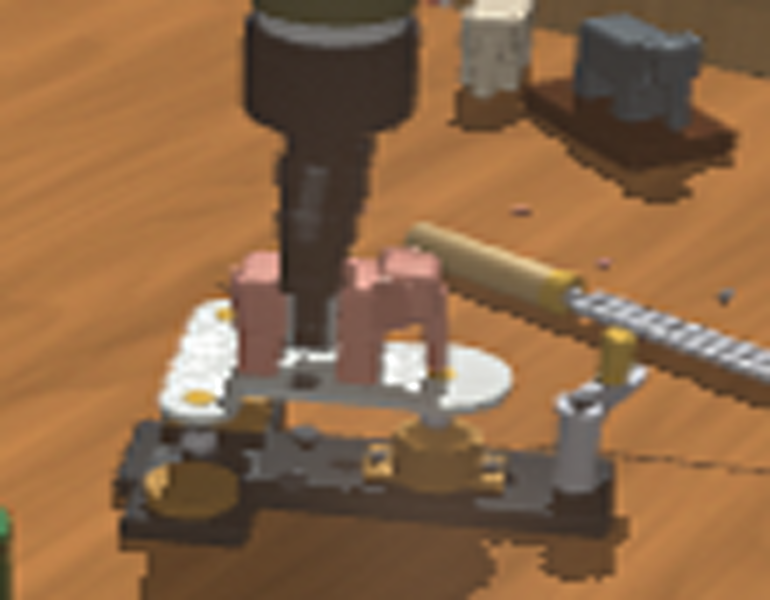

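>>> servo_tool:
  increments:
    - {"claw":1,"x":0,"y":0,"z":-0.12,"ax":0,"ay":0,"az":0}
    - {"claw":1,"x":0,"y":0,"z":-0.12,"ax":0,"ay":0,"az":0}
    - {"claw":1,"x":0,"y":0,"z":-0.12,"ax":0,"ay":0,"az":0}
    - {"claw":1,"x":0,"y":0,"z":0,"ax":0,"ay":0,"az":0}
    - {"claw":1,"x":0,"y":0,"z":0,"ax":0,"ay":0,"az":0}

```text
clock: 10.55
tcp_pos: [0.5001, 0.1796, 0.1058]
orientation: [-0.0, -0.229, 0.974, 0.0]
wrist_force: [0.7, -0.5, -7.8]
finger_gap: 0.0389
```

>>> servo_tool:
  increments:
    - {"claw":1,"x":0,"y":0,"z":-0.08,"ax":0,"ay":0,"az":0}
    - {"claw":1,"x":0,"y":0,"z":0,"ax":0,"ay":0,"az":0}
    - {"claw":1,"x":0,"y":0,"z":0,"ax":0,"ay":0,"az":0}

```text
clock: 10.85
tcp_pos: [0.5002, 0.1797, 0.104]
orientation: [-0.0, -0.229, 0.974, 0.0]
wrist_force: [-0.4, 0.1, -8.2]
finger_gap: 0.0387
```

```bash
python3 look.py -
```

```text
10.85 [0.5002475  0.17966323 0.10403169] yaw 26.431566458596848 [-6.98345594e-05 -2.28619052e-01  9.73515958e-01  5.53758741e-05] F [-0.42912481  0.06147398 -8.20833008] M [-0.00086791 -0.04120762 -0.00259816] 0.03871007139242354 0.0018919555767946163
F in base axes -0.35789470848007826 0.24461915956109692
```

>>> servo_tool:
  increments:
    - {"claw":1,"x":0,"y":0,"z":-0.08,"ax":0,"ay":0,"az":0}
    - {"claw":1,"x":0,"y":0,"z":0,"ax":0,"ay":0,"az":0}
    - {"claw":1,"x":0,"y":0,"z":0,"ax":0,"ay":0,"az":0}

```text
clock: 11.15
tcp_pos: [0.5002, 0.1796, 0.102]
orientation: [-0.0, -0.229, 0.974, 0.0]
wrist_force: [-0.0, 0.2, -8.3]
finger_gap: 0.0388
```

>>> servo_tool:
  increments:
    - {"claw":1,"x":0,"y":0,"z":-0.04,"ax":0,"ay":0,"az":0}
    - {"claw":1,"x":0,"y":0,"z":0,"ax":0,"ay":0,"az":0}
    - {"claw":1,"x":0,"y":0,"z":0,"ax":0,"ay":0,"az":0}

```text
clock: 11.45
tcp_pos: [0.5003, 0.1796, 0.101]
orientation: [-0.0, -0.229, 0.974, 0.0]
wrist_force: [0.3, -0.5, -8.7]
finger_gap: 0.039
```

>>> servo_tool:
  increments:
    - {"claw":1,"x":0,"y":0,"z":-0.04,"ax":0,"ay":0,"az":0}
    - {"claw":1,"x":0,"y":0,"z":0,"ax":0,"ay":0,"az":0}
    - {"claw":1,"x":0,"y":0,"z":0,"ax":0,"ay":0,"az":0}

```text
clock: 11.75
tcp_pos: [0.5003, 0.1797, 0.1]
orientation: [-0.0, -0.229, 0.974, 0.0]
wrist_force: [-0.0, -0.5, -8.3]
finger_gap: 0.0392
```

```bash
python3 look.py -
```

```text
11.75 [0.50028648 0.17966506 0.10004647] yaw 26.432925537615432 [-3.96546674e-05 -2.28630598e-01  9.73513248e-01  6.06081593e-05] F [-0.0128706  -0.45086882 -8.32194074] M [-0.00445401  0.06483547 -0.02734294] 0.03922438622411173 0.0019365787942467753
F in base axes -0.21060947888641796 -0.39886337217174567
```

Still no contact at 4.5 mm above home, so the lateral error is under 4.5 mm. I'll continue in 1 mm steps.

>>> servo_tool:
  increments:
    - {"claw":1,"x":0,"y":0,"z":-0.04,"ax":0,"ay":0,"az":0}
    - {"claw":1,"x":0,"y":0,"z":0,"ax":0,"ay":0,"az":0}
    - {"claw":1,"x":0,"y":0,"z":0,"ax":0,"ay":0,"az":0}

```text
clock: 12.05
tcp_pos: [0.5002, 0.1797, 0.099]
orientation: [-0.0, -0.229, 0.974, 0.0]
wrist_force: [0.7, 0.2, -8.7]
finger_gap: 0.0394
```

>>> servo_tool:
  increments:
    - {"claw":1,"x":0,"y":0,"z":-0.04,"ax":0,"ay":0,"az":0}
    - {"claw":1,"x":0,"y":0,"z":0,"ax":0,"ay":0,"az":0}
    - {"claw":1,"x":0,"y":0,"z":0,"ax":0,"ay":0,"az":0}

```text
clock: 12.35
tcp_pos: [0.5003, 0.1797, 0.0981]
orientation: [0.0, -0.229, 0.974, 0.0]
wrist_force: [-0.7, -0.3, -8.5]
finger_gap: 0.0391
```

```bash
python3 look.py -
```

```text
12.35 [0.5003274  0.17966712 0.09806377] yaw 26.431450823212003 [ 6.79320937e-06 -2.28618070e-01  9.73516191e-01  5.69901844e-05] F [-0.74362604 -0.28652677 -8.51957819] M [ 0.02874698  0.03633508 -0.01401664] 0.03906163711129325 0.001603767686430567
F in base axes -0.7937279330772917 0.07122670873876935
```

>>> servo_tool:
  increments:
    - {"claw":1,"x":0,"y":0,"z":-0.03,"ax":0,"ay":0,"az":0}
    - {"claw":1,"x":0,"y":0,"z":0,"ax":0,"ay":0,"az":0}
    - {"claw":1,"x":0,"y":0,"z":0,"ax":0,"ay":0,"az":0}

```text
clock: 12.65
tcp_pos: [0.5005, 0.1797, 0.0974]
orientation: [0.0, -0.229, 0.974, 0.0]
wrist_force: [0.2, 0.4, -8.1]
finger_gap: 0.0389
```

```bash
python3 look.py -
```

```text
12.65 [0.50054614 0.17973351 0.09744785] yaw 26.429822127841305 [ 2.65272037e-04 -2.28604225e-01  9.73519405e-01  8.36040075e-05] F [ 0.20526126  0.39484995 -8.13368213] M [ 0.10294979 -0.10988621 -0.00338509] 0.03886202711026109 0.002100965677083266
F in base axes 0.35850095025065853 0.2636583755518957
```

>>> servo_tool:
  increments:
    - {"claw":1,"x":0,"y":0,"z":-0.03,"ax":0,"ay":0,"az":0}
    - {"claw":1,"x":0,"y":0,"z":0,"ax":0,"ay":0,"az":0}
    - {"claw":1,"x":0,"y":0,"z":0,"ax":0,"ay":0,"az":0}

```text
clock: 12.95
tcp_pos: [0.5008, 0.1798, 0.0969]
orientation: [0.001, -0.229, 0.974, 0.0]
wrist_force: [-0.2, 0.2, -7.4]
finger_gap: 0.0393
```

```bash
python3 look.py -
```

```text
12.95 [0.5007911  0.17984267 0.09689065] yaw 26.43571219060567 [ 5.72161273e-04 -2.28654234e-01  9.73507525e-01  1.14335089e-04] F [-0.15339953  0.16082832 -7.35910288] M [ 0.29922233 -0.35085516  0.04376713] 0.03927527942929442 0.0009175470336438903
F in base axes -0.06663236647486431 0.21203134916541877
```

Contact is starting: the moment and the TCP drift both point to base +x, so the cone is ahead of the ball. I'll shift about 1.5 mm along base +x and re-feel.

>>> servo_tool:
  increments:
    - {"claw":1,"x":0.027,"y":0.013,"z":0,"ax":0,"ay":0,"az":0}
    - {"claw":1,"x":0.027,"y":0.013,"z":0,"ax":0,"ay":0,"az":0}
    - {"claw":1,"x":0,"y":0,"z":0,"ax":0,"ay":0,"az":0}
    - {"claw":1,"x":0,"y":0,"z":0,"ax":0,"ay":0,"az":0}

```text
clock: 13.35
tcp_pos: [0.5015, 0.1803, 0.0964]
orientation: [-0.0, -0.229, 0.974, 0.0]
wrist_force: [-0.5, 0.4, -7.0]
finger_gap: 0.0388
```

```bash
python3 look.py -
```

```text
13.35 [0.50154489 0.18028424 0.09642201] yaw 26.43136798324028 [-1.77015627e-04 -2.28617363e-01  9.73516343e-01  2.46384054e-05] F [-0.527514    0.42992916 -6.97896649] M [ 0.15359105 -0.18284917  0.02224403] 0.03875069800487806 0.0010393835579188637
F in base axes -0.28350010761264166 0.6186580532813315
```

>>> servo_tool:
  increments:
    - {"claw":1,"x":0,"y":0,"z":-0.03,"ax":0,"ay":0,"az":0}
    - {"claw":1,"x":0,"y":0,"z":0,"ax":0,"ay":0,"az":0}
    - {"claw":1,"x":0,"y":0,"z":0,"ax":0,"ay":0,"az":0}
    - {"claw":1,"x":0,"y":0,"z":0,"ax":0,"ay":0,"az":0}

```text
clock: 13.75
tcp_pos: [0.5018, 0.1804, 0.0959]
orientation: [0.0, -0.229, 0.974, 0.0]
wrist_force: [0.7, 1.3, -6.2]
finger_gap: 0.0389
```

```bash
python3 look.py -
```

```text
13.75 [0.50178591 0.18041625 0.0959487 ] yaw 26.431795854880107 [ 1.99166229e-04 -2.28620994e-01  9.73515474e-01  1.50810574e-04] F [ 0.66352075  1.33034947 -6.24158535] M [ 0.36738494 -0.17696643  0.01032961] 0.0388694930451137 0.0009847843009659128
F in base axes 1.1827066236515251 0.9007188975845606
```

>>> servo_tool:
  increments:
    - {"claw":1,"x":0.016,"y":0.03,"z":0,"ax":0,"ay":0,"az":0}
    - {"claw":1,"x":0,"y":0,"z":0,"ax":0,"ay":0,"az":0}
    - {"claw":1,"x":0,"y":0,"z":0,"ax":0,"ay":0,"az":0}
    - {"claw":1,"x":0,"y":0,"z":0,"ax":0,"ay":0,"az":0}

```text
clock: 14.15
tcp_pos: [0.502, 0.1808, 0.0958]
orientation: [-0.0, -0.229, 0.974, -0.0]
wrist_force: [-0.5, -1.5, -4.2]
finger_gap: 0.0391
```

```bash
python3 look.py -
```

```text
14.15 [0.50197898 0.18083086 0.09583321] yaw 26.41988099156353 [-1.40188874e-04 -2.28519771e-01  9.73539244e-01 -1.86583713e-04] F [-0.50007178 -1.49726613 -4.15065118] M [-0.23848843 -0.13307416 -0.0644363 ] 0.03908430582194188 0.001751077690424025
F in base axes -1.109745354621191 -1.1226499497143463
```

>>> servo_tool:
  increments:
    - {"claw":1,"x":0,"y":0,"z":-0.02,"ax":0,"ay":0,"az":0}
    - {"claw":1,"x":0,"y":0,"z":0,"ax":0,"ay":0,"az":0}
    - {"claw":1,"x":0,"y":0,"z":0,"ax":0,"ay":0,"az":0}
    - {"claw":1,"x":0,"y":0,"z":0,"ax":0,"ay":0,"az":0}

```text
clock: 14.55
tcp_pos: [0.502, 0.1808, 0.0957]
orientation: [0.0, -0.229, 0.974, -0.0]
wrist_force: [-2.5, -2.4, 3.1]
finger_gap: 0.039
```

```bash
python3 look.py -
```

```text
14.55 [0.50198306 0.18084884 0.09569927] yaw 26.41933063853608 [ 2.99172816e-06 -2.28515098e-01  9.73540355e-01 -1.66850485e-04] F [-2.4586346  -2.44739484  3.11005636] M [-0.60415502  0.41614055 -0.08307987] 0.03897445638125684 0.0010529029271481843
F in base axes -3.2865696176048287 -1.110443935922931
```

Seated height reached: it's solid at TCP z 0.0957, against 0.0955 expected. I'll relax the side load a little.

>>> servo_tool:
  increments:
    - {"claw":1,"x":-0.008,"y":-0.015,"z":0,"ax":0,"ay":0,"az":0}
    - {"claw":1,"x":0,"y":0,"z":0,"ax":0,"ay":0,"az":0}
    - {"claw":1,"x":0,"y":0,"z":0,"ax":0,"ay":0,"az":0}

```text
clock: 14.85
tcp_pos: [0.502, 0.1808, 0.0957]
orientation: [0.0, -0.229, 0.974, 0.0]
wrist_force: [-3.1, -2.2, 5.8]
finger_gap: 0.0386
```

```bash
python3 look.py 9; python3 - <<'E'
from h import *
import pickle
s=env.get_state(); w=cal("wrist"); im=env.read_camera("wrist")[:,:,::-1]; cv2.imwrite("pics/w9.png",im)
crop(im,140,120,380,340,3,"pics/w9a.png")
E
```

```text
14.85 [0.50201481 0.18079409 0.09569007] yaw 26.435481168231405 [ 2.70921668e-04 -2.28652300e-01  9.73508111e-01  1.03137374e-04] F [-3.06276094 -2.19953485  5.76914039] M [-0.36897564  0.54860034 -0.12295857] 0.038614535393009956 0.0018300569135657858
F in base axes -3.719195398909848 -0.6213241725160379
```

View pics/s9.png

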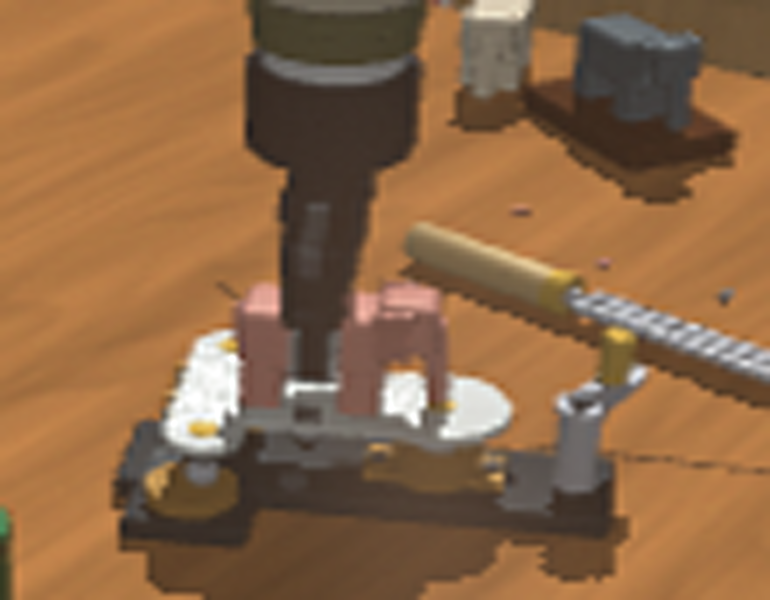

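View pics/w9a.png

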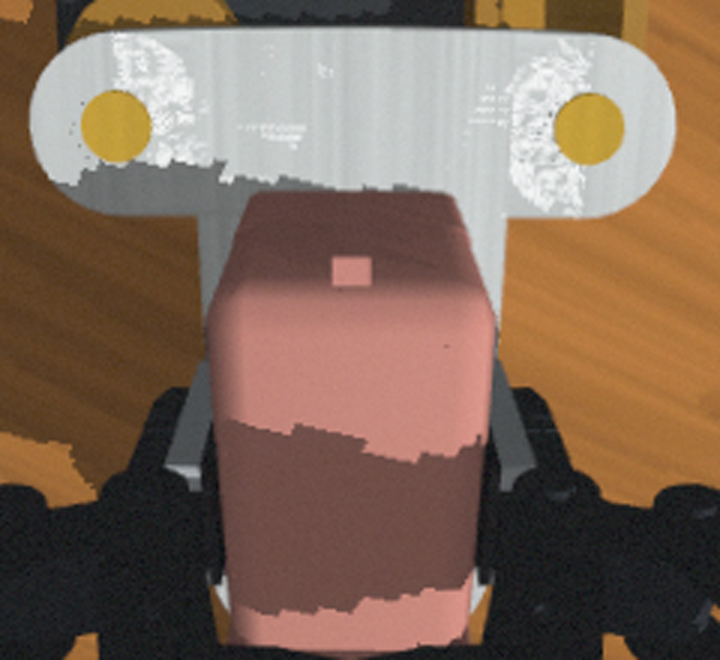

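>>> servo_tool:
  increments:
    - {"claw":1,"x":-0.014,"y":-0.007,"z":0.016,"ax":0,"ay":0,"az":0}
    - {"claw":1,"x":0,"y":0,"z":0,"ax":0,"ay":0,"az":0}
    - {"claw":1,"x":0,"y":0,"z":0,"ax":0,"ay":0,"az":0}

```text
clock: 15.25
tcp_pos: [0.5019, 0.1807, 0.0957]
orientation: [0.0, -0.229, 0.974, 0.0]
wrist_force: [-0.5, -1.1, 1.2]
finger_gap: 0.0391
```

```bash
python3 look.py -
```

```text
15.25 [0.5019128  0.18073247 0.09567605] yaw 26.43738580033596 [ 3.64451829e-04 -2.28668470e-01  9.73504264e-01  2.12323387e-04] F [-0.46420156 -1.10641171  1.23538539] M [-0.07022753  0.00906802 -0.03415678] 0.03909720885248526 0.004351500100425569
F in base axes -0.9049959787275317 -0.7877894629184267
```

>>> servo_tool:
  increments:
    - {"claw":1,"x":0,"y":0,"z":0,"ax":0,"ay":0,"az":0}
    - {"claw":1,"x":0,"y":0,"z":0,"ax":0,"ay":0,"az":0}

```text
clock: 15.45
tcp_pos: [0.5019, 0.1807, 0.0957]
orientation: [0.0, -0.229, 0.974, 0.0]
wrist_force: [1.1, 0.3, -0.2]
finger_gap: 0.039
```

```bash
python3 look.py -
```

```text
15.45 [0.50190453 0.18072108 0.09568413] yaw 26.435430466728974 [ 3.50204385e-04 -2.28651861e-01  9.73508174e-01  1.98453499e-04] F [ 1.14003792  0.30530148 -0.20120835] M [ 0.07691134 -0.18086382 -0.09492644] 0.03896924250127514 0.0011740125216394485
F in base axes 1.1577009541198127 -0.22939910316081613
```

All the weight is on the base (wrist Fz ≈ 0) with little side force and the height at +0.2 mm. I'll lower the grip and release.

>>> servo_tool:
  increments:
    - {"claw":1,"x":0,"y":0,"z":0,"ax":0,"ay":0,"az":0}
    - {"claw":1,"x":0,"y":0,"z":0,"ax":0,"ay":0,"az":0}
  newtons: 20

```text
clock: 15.65
tcp_pos: [0.5019, 0.1807, 0.0957]
orientation: [0.0, -0.229, 0.974, 0.0]
wrist_force: [1.1, 0.4, -0.7]
finger_gap: 0.0389
```

>>> servo_tool:
  increments:
    - {"claw":0.4,"x":0,"y":0,"z":0,"ax":0,"ay":0,"az":0}
    - {"claw":0.3,"x":0,"y":0,"z":0,"ax":0,"ay":0,"az":0}
    - {"claw":0.2,"x":0,"y":0,"z":0,"ax":0,"ay":0,"az":0}
    - {"claw":0,"x":0,"y":0,"z":0,"ax":0,"ay":0,"az":0}
    - {"claw":0,"x":0,"y":0,"z":0,"ax":0,"ay":0,"az":0}

```text
clock: 16.15
tcp_pos: [0.5015, 0.1805, 0.0958]
orientation: [-0.0, -0.229, 0.974, 0.0]
wrist_force: [-0.2, 0.3, 0.9]
finger_gap: 0.0854
```

```bash
python3 look.py 10; python3 - <<'E'
from h import *
import pickle
s=env.get_state(); w=cal("wrist"); im=env.read_camera("wrist")[:,:,::-1]; cv2.imwrite("pics/w10.png",im);pickle.dump((w,s),open("w10.pkl","wb"))
crop(im,140,120,380,340,3,"pics/w10a.png")
E
```

```text
16.15 [0.50148304 0.18049685 0.09576903] yaw 26.431431853750496 [-2.99988478e-07 -2.28617909e-01  9.73516230e-01  4.63917244e-05] F [-0.22343092  0.33291619  0.94233515] M [-0.01501561  0.00855305  0.05298119] 0.08540274698833553 0.0024016681149584534
F in base axes -0.05349081772914968 0.3973578950555169
```

View pics/w10a.png

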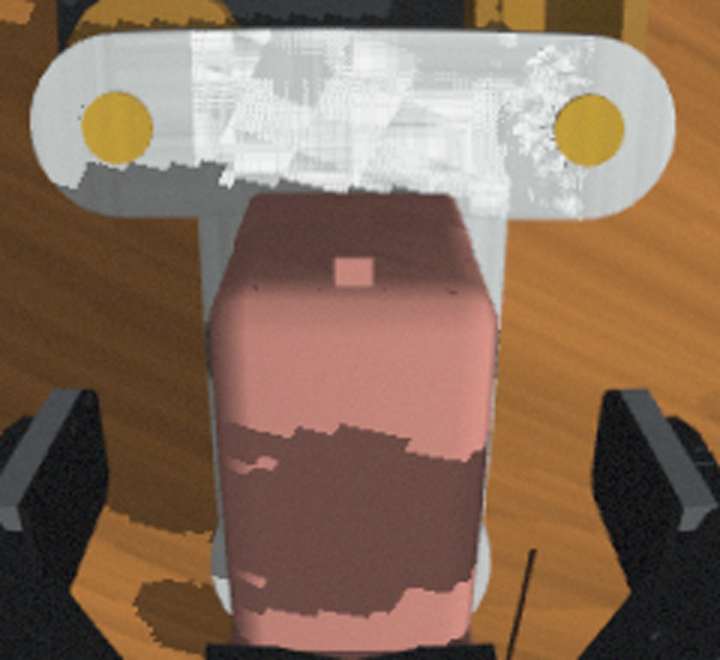

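View pics/s10.png

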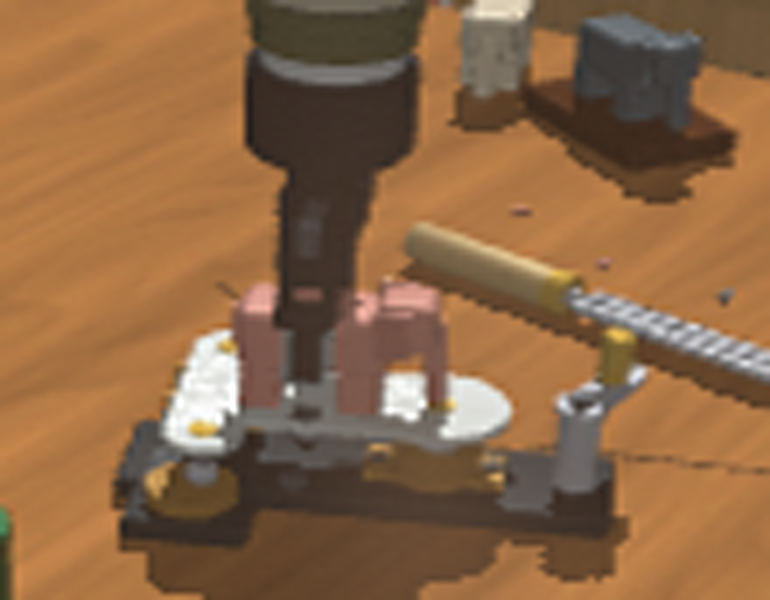

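Released cleanly, with the carrier unmoved in both views. Now retreat straight up and check.

>>> servo_tool:
  increments:
    - {"claw":0,"x":0,"y":0,"z":0.3,"ax":0,"ay":0,"az":0}
    - {"claw":0,"x":0,"y":0,"z":0.9,"ax":0,"ay":0,"az":0}
    - {"claw":0,"x":0,"y":0,"z":1.0,"ax":0,"ay":0,"az":0}
    - {"claw":0,"x":0,"y":0,"z":1.0,"ax":0,"ay":0,"az":0}
    - {"claw":0,"x":0,"y":0,"z":1.0,"ax":0,"ay":0,"az":0}

```text
clock: 16.75
tcp_pos: [0.5014, 0.1805, 0.2023]
orientation: [0.0, -0.229, 0.974, 0.0]
wrist_force: [1.0, 0.2, -0.4]
finger_gap: 0.0855
```

>>> servo_tool:
  increments:
    - {"claw":0,"x":0,"y":0,"z":0.5,"ax":0,"ay":0,"az":0}
    - {"claw":0,"x":0,"y":0,"z":0,"ax":0,"ay":0,"az":0}
    - {"claw":0,"x":0,"y":0,"z":0,"ax":0,"ay":0,"az":0}
    - {"claw":0,"x":0,"y":0,"z":0,"ax":0,"ay":0,"az":0}

```text
clock: 17.15
tcp_pos: [0.5007, 0.1803, 0.2118]
orientation: [-0.001, -0.229, 0.974, 0.0]
wrist_force: [0.4, -0.7, 0.2]
finger_gap: 0.0856
```

```bash
python3 look.py 11; python3 - <<'E'
from h import *
import pickle
w=cal("wrist"); s=env.get_state(); im=env.read_camera("wrist")[:,:,::-1]; cv2.imwrite("pics/w11.png",im);pickle.dump((w,s),open("w11.pkl","wb"))
im=env.read_camera("top")[:,:,::-1]; crop(im,160,140,260,240,6,"pics/t11.png")
E
```

```text
17.15 [0.50068608 0.18033462 0.21177714] yaw 26.430538191004075 [-1.24711643e-03 -2.28610138e-01  9.73517253e-01  9.21538020e-05] F [ 0.39414766 -0.69541329  0.22197733] M [-0.00791257  0.07175253  0.03500008] 0.0855916309858486 0.0043957193671044685
F in base axes 0.04662324660394851 -0.7979838917207829
```

View pics/s11.png

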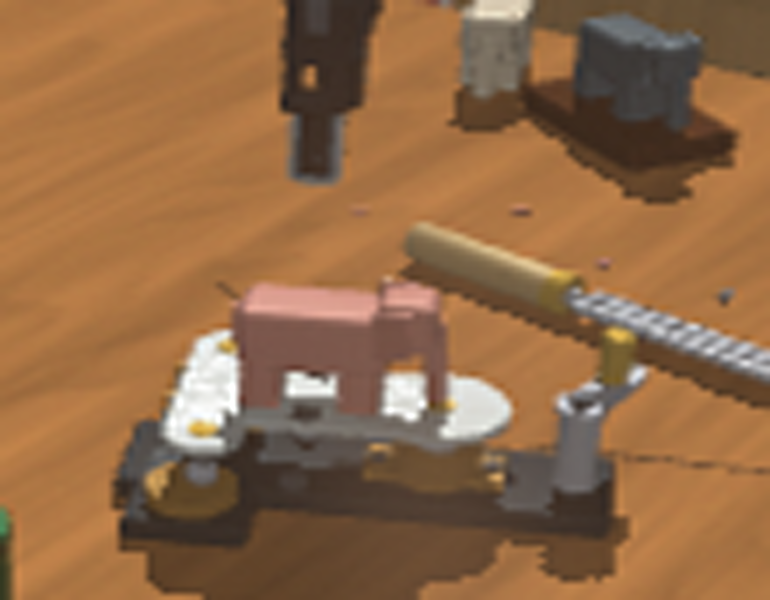

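View pics/w11.png

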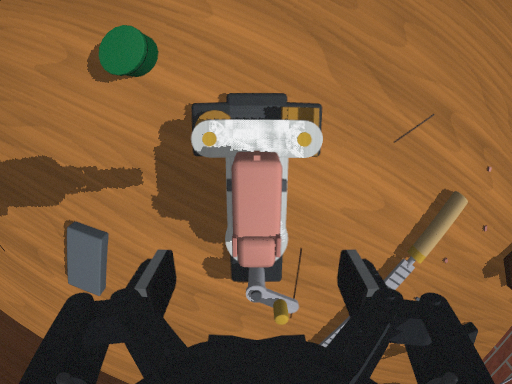

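```bash
python3 - <<'E'
from h import *
import pickle
w,s=pickle.load(open("w11.pkl","rb"))
im=cv2.imread("pics/w11.png");crop(im,230,260,310,340,7,"pics/w11k.png")
E
echo
```

```text
(no output)
```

View pics/w11k.png

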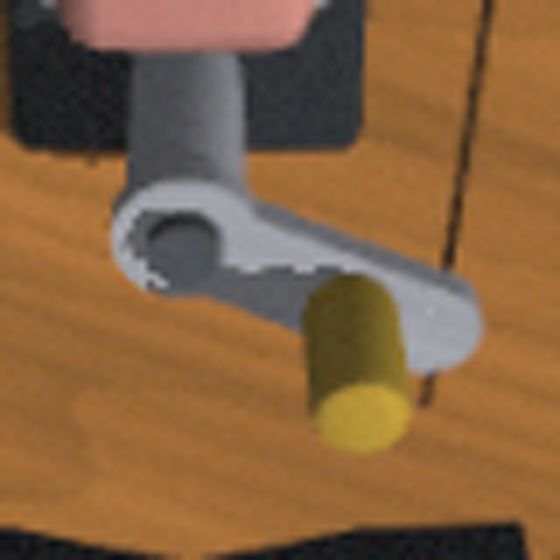

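```bash
python3 - <<'E'
from h import *
import pickle
w,s=pickle.load(open("w11.pkl","rb"))
k=at_z(w,(230+361/7,260+417/7),.096); p=at_z(w,(230+183/7,260+243/7),.068);p2=at_z(w,(230+175/7,260+235/7),.066)
print("knob",k,"post",p,p2)
b=np.radians(26.3);o=np.array([.5018,.1808]);P=o+.125*np.array([np.cos(b),np.sin(b)]);print("post pred",P, np.linalg.norm(k[:2]-P),np.degrees(np.arctan2(*(k[:2]-P)[::-1])))
P=(P+p[:2])/2;print("post used",P)
a0=np.arctan2(*(k[:2]-P)[::-1]);print("knob angle",np.degrees(a0))
for a in list(range(int(np.degrees(a0)),207,8))+[206.3]:
    print(a,P+.03*np.array([np.cos(np.radians(a)),np.sin(np.radians(a))]))
E
```

```text
knob [0.61269214 0.26545231 0.096     ] post [0.61288609 0.23537247 0.068     ] [0.61334545 0.23417151 0.066     ]
post pred [0.6138608 0.2361839] 0.029291731091026913 92.28655087172552
post used [0.61337345 0.23577818]
knob angle 91.31525314598494
91 [0.61284988 0.26577362]
99 [0.60868041 0.26540883]
107 [0.6046023  0.26446733]
115 [0.6006949  0.26296742]
123 [0.59703428 0.2609383 ]
131 [0.59369168 0.25841947]
139 [0.59073216 0.25545996]
147 [0.58821333 0.25211736]
155 [0.58618421 0.24845673]
163 [0.58468431 0.24454934]
171 [0.5837428  0.24047122]
179 [0.58337802 0.23630176]
187 [0.58359706 0.2321221 ]
195 [0.58439567 0.22801361]
203 [0.5857583  0.22405625]
206.3 [0.58647886 0.22248605]
```

>>> servo_tool:
  increments:
    - {"claw":0.62,"x":0.3,"y":0.227,"z":0,"ax":0,"ay":0,"az":-0.96}
    - {"claw":0.62,"x":0.3,"y":0.227,"z":0,"ax":0,"ay":0,"az":-0.96}
    - {"claw":0.62,"x":0.3,"y":0.227,"z":0,"ax":0,"ay":0,"az":-0.96}
    - {"claw":0.62,"x":0.3,"y":0.227,"z":0,"ax":0,"ay":0,"az":-0.96}
    - {"claw":0.62,"x":0.3,"y":0.227,"z":0,"ax":0,"ay":0,"az":-0.96}

```text
clock: 17.8
tcp_pos: [0.539, 0.209, 0.2124]
orientation: [-0.001, 0.107, 0.994, -0.0]
wrist_force: [-0.3, -0.8, -0.5]
finger_gap: 0.0325
```

>>> servo_tool:
  increments:
    - {"claw":0.62,"x":0.3,"y":0.227,"z":0,"ax":0,"ay":0,"az":-0.96}
    - {"claw":0.62,"x":0.3,"y":0.227,"z":0,"ax":0,"ay":0,"az":-0.96}
    - {"claw":0.62,"x":0.3,"y":0.227,"z":0,"ax":0,"ay":0,"az":-0.96}
    - {"claw":0.62,"x":0.3,"y":0.227,"z":0,"ax":0,"ay":0,"az":-0.96}
    - {"claw":0.62,"x":0.3,"y":0.227,"z":0,"ax":0,"ay":0,"az":-0.96}

```text
clock: 18.3
tcp_pos: [0.5765, 0.2374, 0.2123]
orientation: [-0.001, 0.428, 0.904, -0.0]
wrist_force: [0.5, 1.3, 0.0]
finger_gap: 0.0325
```

>>> servo_tool:
  increments:
    - {"claw":0.62,"x":0.3,"y":0.227,"z":0,"ax":0,"ay":0,"az":-0.96}
    - {"claw":0.62,"x":0.3,"y":0.227,"z":0,"ax":0,"ay":0,"az":-0.96}
    - {"claw":0.62,"x":0.3,"y":0.227,"z":0,"ax":0,"ay":0,"az":-0.96}
    - {"claw":0.62,"x":0.3,"y":0.227,"z":0,"ax":0,"ay":0,"az":-0.96}
    - {"claw":0.62,"x":0.28,"y":0.227,"z":0,"ax":0,"ay":0,"az":-0.96}

```text
clock: 18.8
tcp_pos: [0.6136, 0.2658, 0.2122]
orientation: [-0.0, 0.701, 0.713, -0.001]
wrist_force: [0.1, -0.1, -0.5]
finger_gap: 0.0322
```

>>> servo_tool:
  increments:
    - {"claw":0.62,"x":0,"y":0,"z":0,"ax":0,"ay":0,"az":0}
    - {"claw":0.62,"x":0,"y":0,"z":0,"ax":0,"ay":0,"az":0}
    - {"claw":0.62,"x":0,"y":0,"z":0,"ax":0,"ay":0,"az":0}

```text
clock: 19.1
tcp_pos: [0.613, 0.2654, 0.2128]
orientation: [-0.0, 0.699, 0.715, -0.0]
wrist_force: [0.2, -0.4, -0.7]
finger_gap: 0.0326
```

```bash
python3 look.py 12; python3 - <<'E'
from h import *
import pickle
w=cal("wrist"); s=env.get_state(); im=env.read_camera("wrist")[:,:,::-1]; cv2.imwrite("pics/w12.png",im);pickle.dump((w,s),open("w12.pkl","wb"))
E
```

```text
19.1 [0.61301703 0.26535936 0.21283378] yaw -88.648968663411 [-1.72019114e-04  6.98720984e-01  7.15394135e-01 -4.34889404e-04] F [ 0.24369676 -0.35467318 -0.6609181 ] M [-0.03109797  0.03281532  0.03904478] 0.03255222697771083 0.01136117248031898
F in base axes 0.06206867043653694 -0.42582702233889685
```

View pics/w12.png

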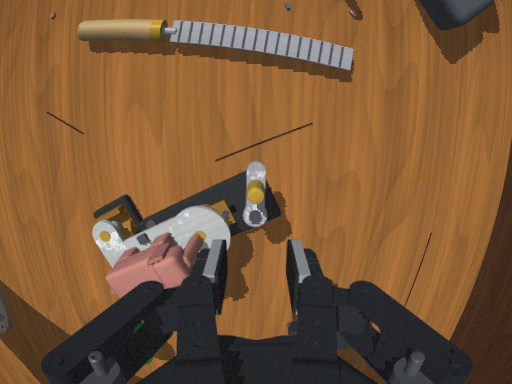

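>>> servo_tool:
  increments:
    - {"claw":0.68,"x":0,"y":0,"z":-0.9,"ax":0,"ay":0,"az":0}
    - {"claw":0.68,"x":0,"y":0,"z":-0.9,"ax":0,"ay":0,"az":0}
    - {"claw":0.68,"x":0,"y":0,"z":-0.9,"ax":0,"ay":0,"az":0}
    - {"claw":0.68,"x":0,"y":0,"z":-0.5,"ax":0,"ay":0,"az":0}
    - {"claw":0.68,"x":0,"y":0,"z":0,"ax":0,"ay":0,"az":0}

```text
clock: 19.7
tcp_pos: [0.6121, 0.2651, 0.1312]
orientation: [-0.001, 0.699, 0.715, -0.002]
wrist_force: [-0.4, -1.3, -0.1]
finger_gap: 0.0272
```

```bash
python3 look.py 13; python3 - <<'E'
from h import *
im=env.read_camera("wrist")[:,:,::-1]; crop(im,150,120,370,330,3,"pics/w13.png")
E
```

```text
19.7 [0.61206382 0.26507171 0.13119069] yaw -88.74963148953485 [-0.00090876  0.69934792  0.71477881 -0.00170559] F [-0.44911562 -1.33940122 -0.10624634] M [-0.05326427 -0.00266114  0.02512269] 0.027183467788362694 0.05203872382823608
F in base axes -0.9943262264757018 -1.0035017794982786
```

View pics/w13.png

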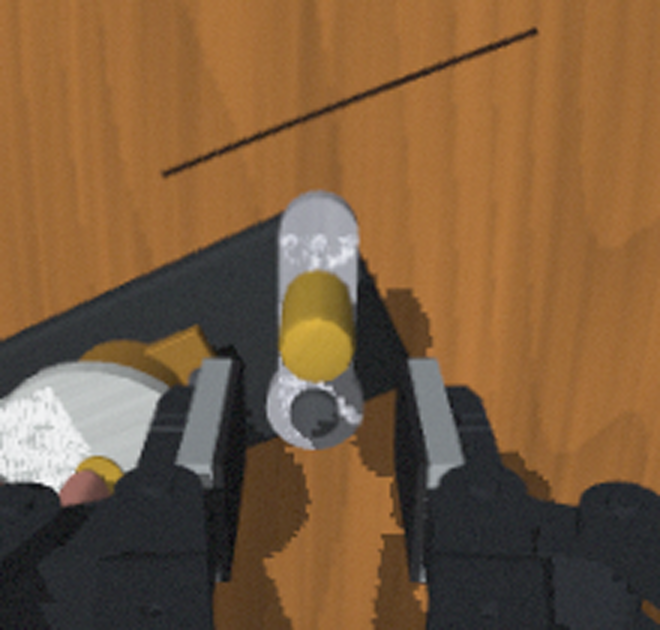

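View pics/s13.png

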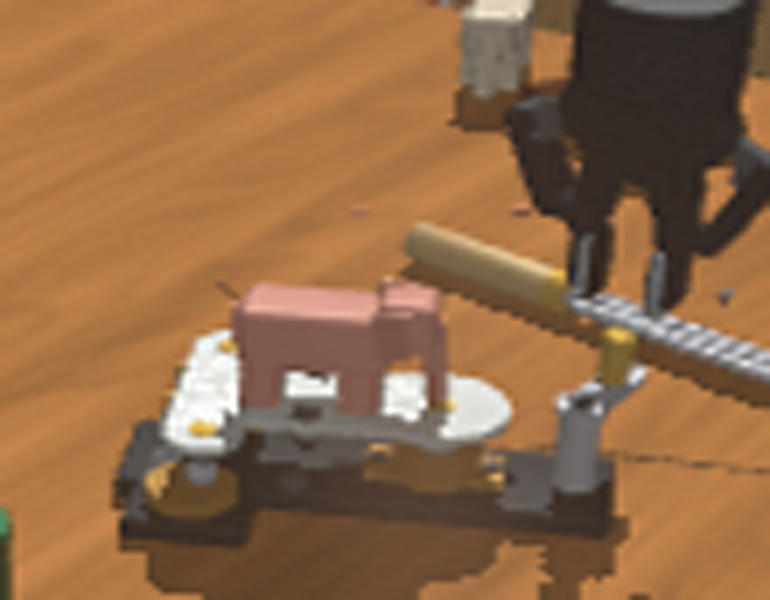

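>>> servo_tool:
  increments:
    - {"claw":0.68,"x":0,"y":0,"z":-0.4,"ax":0,"ay":0,"az":0}
    - {"claw":0.68,"x":0,"y":0,"z":-0.5,"ax":0,"ay":0,"az":0}
    - {"claw":0.68,"x":0,"y":0,"z":-0.5,"ax":0,"ay":0,"az":0}
    - {"claw":0.68,"x":0,"y":0,"z":-0.25,"ax":0,"ay":0,"az":0}
    - {"claw":0.68,"x":0,"y":0,"z":0,"ax":0,"ay":0,"az":0}

```text
clock: 20.3
tcp_pos: [0.6123, 0.2653, 0.09]
orientation: [-0.001, 0.699, 0.715, -0.001]
wrist_force: [0.5, 0.7, 0.0]
finger_gap: 0.0274
```

>>> servo_tool:
  increments:
    - {"claw":0.68,"x":0,"y":0,"z":0,"ax":0,"ay":0,"az":0}
    - {"claw":0.68,"x":0,"y":0,"z":0,"ax":0,"ay":0,"az":0}

```text
clock: 20.5
tcp_pos: [0.6139, 0.2657, 0.0925]
orientation: [0.0, 0.699, 0.715, 0.0]
wrist_force: [0.1, -0.6, -0.1]
finger_gap: 0.0271
```

```bash
python3 look.py 14; python3 - <<'E'
from h import *
im=env.read_camera("wrist")[:,:,::-1]; crop(im,150,120,370,330,3,"pics/w14.png")
E
```

```text
20.5 [0.61390189 0.26574409 0.09245804] yaw -88.76934443198223 [2.44091190e-04 6.99472098e-01 7.14659745e-01 4.17708049e-04] F [ 0.05618112 -0.64381625 -0.10311087] M [-0.0459819  -0.01866912  0.05590916] 0.027106645148018277 0.003914629406965283
F in base axes -0.23383966528378844 -0.6024738159775522
```

View pics/w14.png

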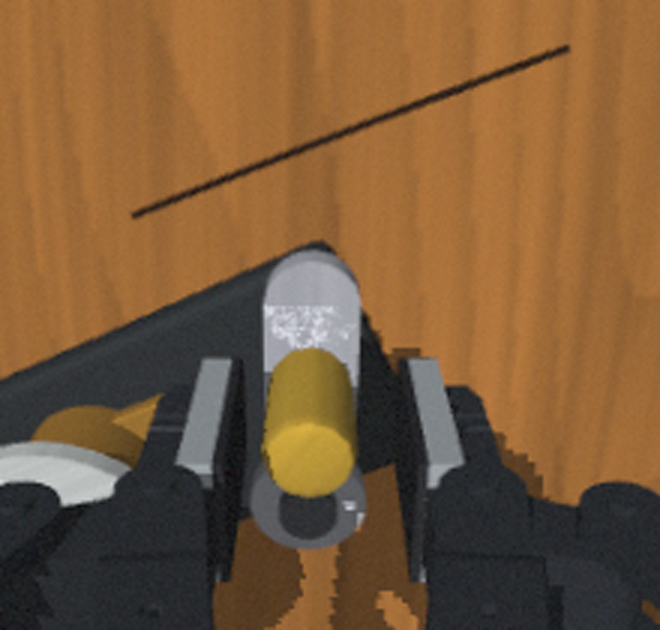

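View pics/s14.png

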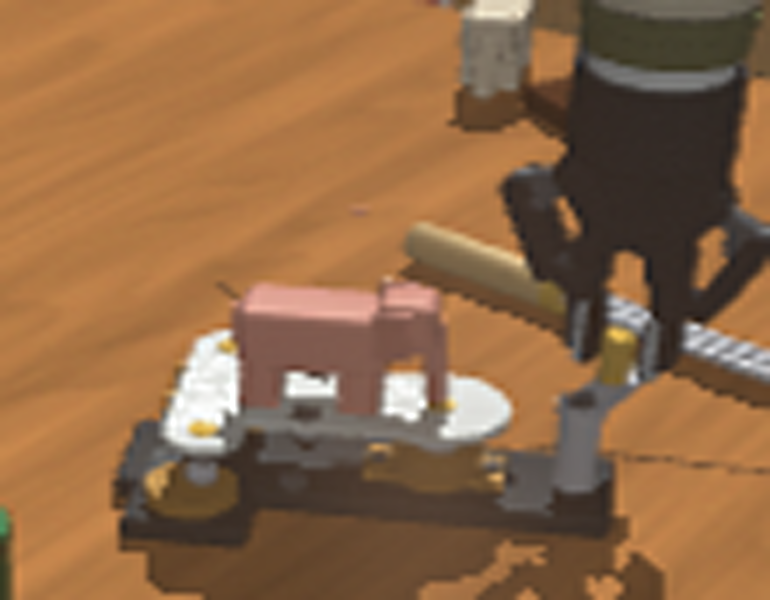

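>>> servo_tool:
  increments:
    - {"claw":0.68,"x":-0.167,"y":-0.015,"z":-0.08,"ax":0,"ay":0,"az":1.0}
    - {"claw":0.68,"x":-0.163,"y":-0.038,"z":0,"ax":0,"ay":0,"az":1.0}
    - {"claw":0.68,"x":-0.156,"y":-0.06,"z":0,"ax":0,"ay":0,"az":1.0}
    - {"claw":0.68,"x":-0.146,"y":-0.081,"z":0,"ax":0,"ay":0,"az":1.0}
    - {"claw":0.68,"x":-0.134,"y":-0.101,"z":0,"ax":0,"ay":0,"az":1.0}

```text
clock: 21.1
tcp_pos: [0.5951, 0.2593, 0.0905]
orientation: [0.001, 0.41, 0.912, 0.001]
wrist_force: [2.2, 3.7, -2.1]
finger_gap: 0.0277
```

```bash
python3 look.py 15
```

```text
21.1 [0.5951449  0.25926613 0.09046724] yaw -48.405747614252306 [5.25640797e-04 4.09968285e-01 9.12098447e-01 1.46682397e-03] F [ 2.16041572  3.74534245 -2.10682748] M [ 0.59711237 -0.30453247  0.02700607] 0.027656253325454832 1.4061808058292091
F in base axes 3.592041702524606 2.4067036755855873
```

View pics/s15.png

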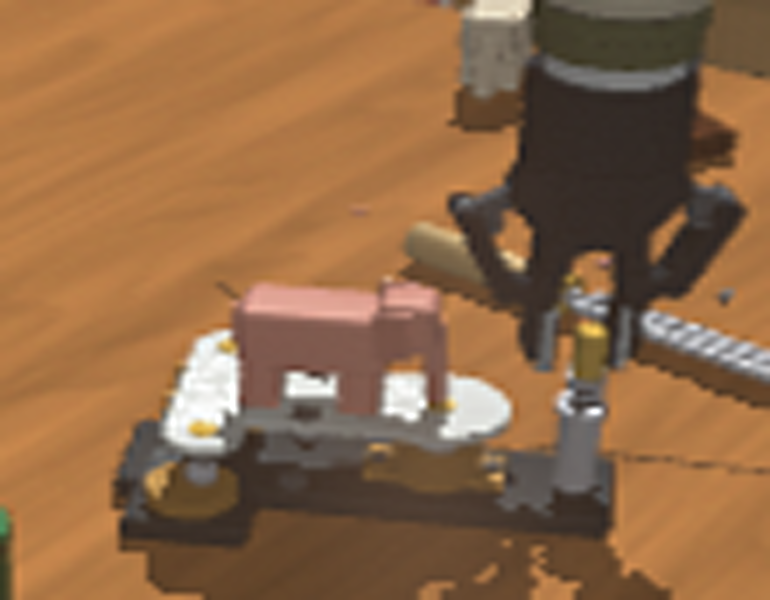

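>>> servo_tool:
  increments:
    - {"claw":0.68,"x":-0.118,"y":-0.118,"z":0,"ax":0,"ay":0,"az":1.0}
    - {"claw":0.68,"x":-0.101,"y":-0.134,"z":0,"ax":0,"ay":0,"az":1.0}
    - {"claw":0.68,"x":-0.081,"y":-0.146,"z":0,"ax":0,"ay":0,"az":1.0}
    - {"claw":0.68,"x":-0.06,"y":-0.156,"z":0,"ax":0,"ay":0,"az":1.0}
    - {"claw":0.68,"x":-0.038,"y":-0.163,"z":0,"ax":0,"ay":0,"az":1.0}

```text
clock: 21.65
tcp_pos: [0.5835, 0.242, 0.0904]
orientation: [-0.001, 0.074, 0.997, 0.002]
wrist_force: [-2.7, 4.4, 1.9]
finger_gap: 0.0276
```

```bash
python3 look.py 16; python3 - <<'E'
from h import *
im=env.read_camera("wrist")[:,:,::-1]; crop(im,150,120,370,330,3,"pics/w16.png")
E
```

```text
21.65 [0.58353154 0.24201256 0.09041234] yaw -8.499058214304227 [-6.61098294e-04  7.41001782e-02  9.97249233e-01  1.64105919e-03] F [-2.67090257  4.41440496  1.92405252] M [1.07539339 0.56460663 0.07335129] 0.02760631941166491 1.4424366010982688
F in base axes -0.4475040621530808 5.1400809138253925
```

View pics/w16.png

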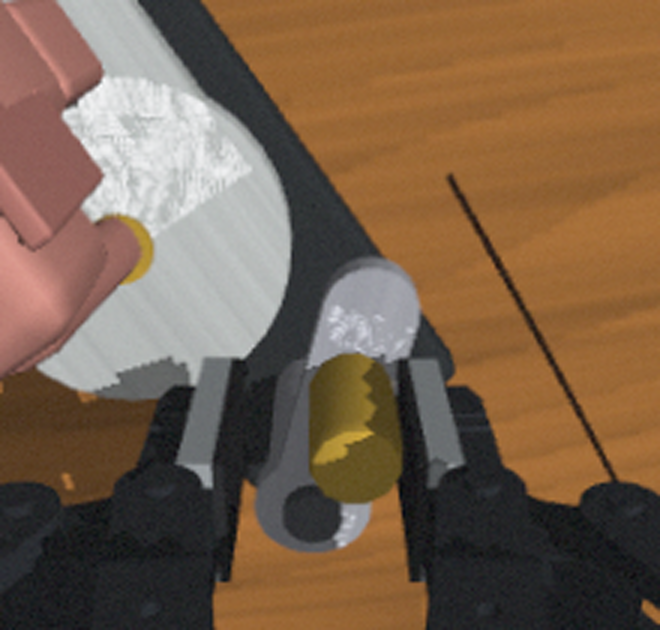

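View pics/s16.png

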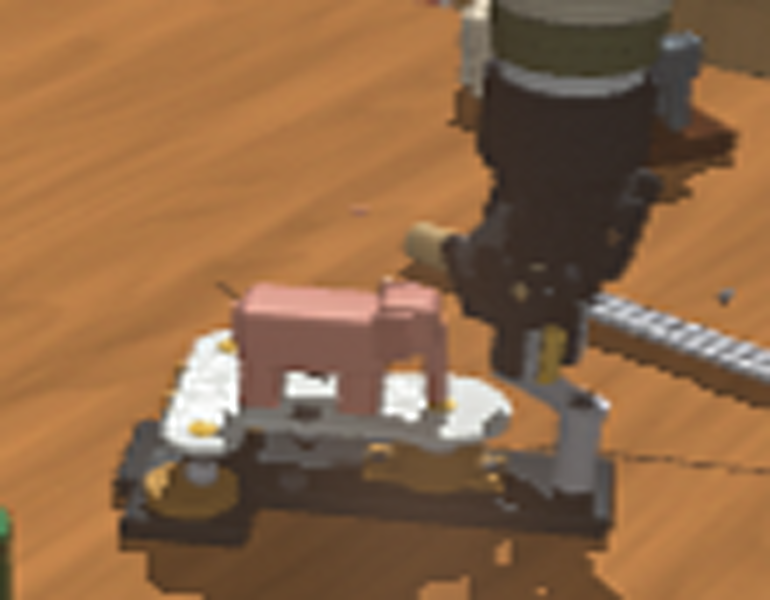

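Working: the knob sits against the trailing pad and the arm is sweeping towards the nose. I'll continue slowly.

>>> servo_tool:
  increments:
    - {"claw":0.68,"x":-0.015,"y":-0.167,"z":0,"ax":0,"ay":0,"az":1.0}
    - {"claw":0.68,"x":0.009,"y":-0.167,"z":0,"ax":0,"ay":0,"az":1.0}
    - {"claw":0.68,"x":0.032,"y":-0.164,"z":0,"ax":0,"ay":0,"az":1.0}

```text
clock: 22.05
tcp_pos: [0.5839, 0.2287, 0.0902]
orientation: [-0.001, -0.134, 0.991, 0.001]
wrist_force: [-4.2, 3.4, 1.8]
finger_gap: 0.0275
```

```bash
python3 look.py -
```

```text
22.05 [0.58391101 0.2287415  0.09022106] yaw 15.351011723170785 [-8.37475187e-04 -1.33562427e-01  9.91039667e-01  8.69071362e-04] F [-4.15576122  3.37727392  1.77546541] M [0.72120321 0.81097187 0.02099735] 0.027457249730216952 1.4488462163132483
F in base axes -2.237705339044673 4.865080193490576
```

>>> servo_tool:
  increments:
    - {"claw":0.68,"x":0.055,"y":-0.158,"z":0,"ax":0,"ay":0,"az":1.0}
    - {"claw":0.68,"x":0.029,"y":-0.063,"z":0,"ax":0,"ay":0,"az":0.4}
    - {"claw":0.68,"x":0,"y":0,"z":0,"ax":0,"ay":0,"az":0}

```text
clock: 22.35
tcp_pos: [0.5865, 0.2223, 0.09]
orientation: [-0.001, -0.227, 0.974, 0.0]
wrist_force: [-3.0, 1.3, 0.9]
finger_gap: 0.027
```

```bash
python3 look.py 17; python3 - <<'E'
from h import *
im=env.read_camera("wrist")[:,:,::-1]; crop(im,150,120,370,330,3,"pics/w17.png")
E
```

```text
22.35 [0.58648316 0.22229089 0.09002473] yaw 26.215506013769954 [-6.59562391e-04 -2.26783049e-01  9.73945071e-01  1.09141584e-04] F [-3.01018216  1.32973822  0.89244917] M [0.26515553 0.5359081  0.02358506] 0.026995081648386512 0.03584157403187034
F in base axes -2.113823929166359 2.5221317834342365
```

View pics/w17.png

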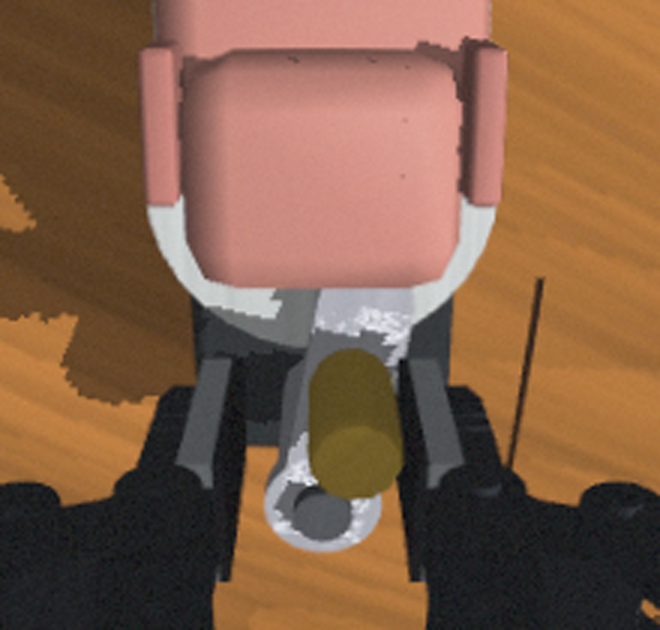

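The arm is over the nose with about 5.5 mm of knob slack left. Pushing on gently to the stop.

>>> servo_tool:
  increments:
    - {"claw":0.68,"x":0.027,"y":-0.054,"z":0,"ax":0,"ay":0,"az":0}
    - {"claw":0.68,"x":0.027,"y":-0.054,"z":0,"ax":0,"ay":0,"az":0}
    - {"claw":0.68,"x":0.018,"y":-0.036,"z":0,"ax":0,"ay":0,"az":0}
    - {"claw":0.68,"x":0,"y":0,"z":0,"ax":0,"ay":0,"az":0}

```text
clock: 22.85
tcp_pos: [0.5891, 0.2185, 0.0899]
orientation: [0.0, -0.228, 0.974, -0.0]
wrist_force: [-2.4, 1.1, -0.8]
finger_gap: 0.0277
```

```bash
python3 look.py -
```

```text
22.85 [0.58913032 0.21849676 0.08985372] yaw 26.38384916721907 [ 1.58771235e-05 -2.28213647e-01  9.73611071e-01 -1.18297151e-04] F [-2.41368692  1.10113064 -0.76491979] M [0.24046305 0.43458284 0.01246809] 0.02767469754418392 0.0023931140566410885
F in base axes -1.6795451694303543 2.0536555819784597
```

>>> servo_tool:
  increments:
    - {"claw":0.68,"x":0.018,"y":-0.036,"z":0,"ax":0,"ay":0,"az":0}
    - {"claw":0.68,"x":0,"y":0,"z":0,"ax":0,"ay":0,"az":0}

```text
clock: 23.05
tcp_pos: [0.5894, 0.2178, 0.0899]
orientation: [-0.0, -0.229, 0.974, 0.0]
wrist_force: [-2.8, 1.1, 0.1]
finger_gap: 0.0275
```

```bash
python3 look.py -;  python3 - <<'E'
from h import *
im=env.read_camera("wrist")[:,:,::-1]; crop(im,150,120,370,330,3,"pics/w18.png")
E
```

```text
23.05 [0.58938275 0.21784176 0.08985279] yaw 26.417714791912715 [-8.63521107e-05 -2.28501370e-01  9.73543577e-01  1.43639570e-04] F [-2.77883029  1.10608762  0.10595964] M [0.29393736 0.58152673 0.00097511] 0.02752169478329176 0.00305198875969371
F in base axes -2.004984579957597 2.2193162119573224
```

View pics/w18.png

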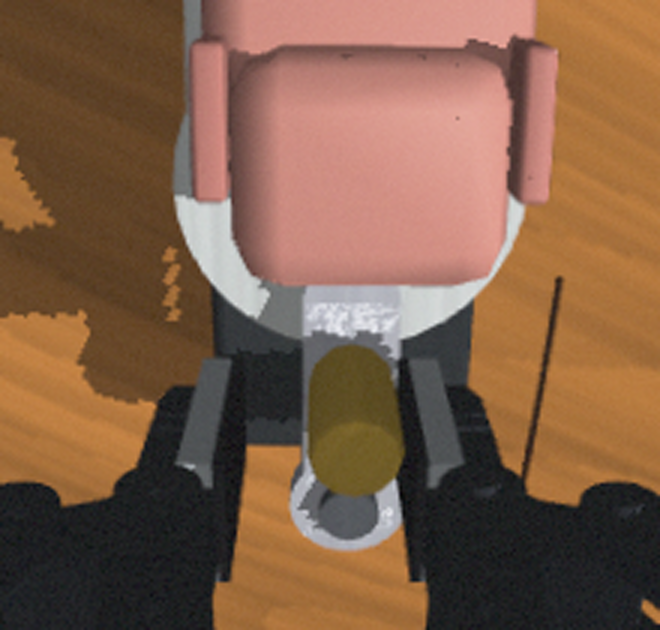

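>>> servo_tool:
  increments:
    - {"claw":0.68,"x":0.018,"y":-0.036,"z":0,"ax":0,"ay":0,"az":0}
    - {"claw":0.68,"x":0,"y":0,"z":0,"ax":0,"ay":0,"az":0}

```text
clock: 23.3
tcp_pos: [0.5894, 0.2177, 0.0898]
orientation: [-0.0, -0.229, 0.973, 0.001]
wrist_force: [-4.2, 4.5, -0.7]
finger_gap: 0.0271
```

```bash
python3 look.py -
```

```text
23.3 [0.589445   0.21770592 0.08984271] yaw 26.457587821319095 [-2.19425984e-04 -2.28840008e-01  9.73463581e-01  9.26425667e-04] F [-4.19221219  4.48152518 -0.7108306 ] M [ 0.83774912  0.74645262 -0.00128689] 0.027094936343903895 0.0028998477026692866
F in base axes -1.7828778765888327 5.871972191322292
```

>>> servo_tool:
  increments:
    - {"claw":0.68,"x":0.014,"y":-0.028,"z":0,"ax":0,"ay":0,"az":0}
    - {"claw":0.68,"x":0,"y":0,"z":0,"ax":0,"ay":0,"az":0}

```text
clock: 23.5
tcp_pos: [0.5895, 0.2176, 0.0898]
orientation: [-0.0, -0.229, 0.973, 0.002]
wrist_force: [-5.0, 6.4, -0.1]
finger_gap: 0.0271
```

```bash
python3 look.py -;  python3 - <<'E'
from h import *
im=env.read_camera("wrist")[:,:,::-1]; crop(im,150,120,370,330,3,"pics/w19.png")
E
```

```text
23.5 [0.58947642 0.21761928 0.08980143] yaw 26.487779924673504 [-3.58406324e-04 -2.29096312e-01  9.73402523e-01  1.50984650e-03] F [-5.01586574  6.38325468 -0.05358814] M [1.23240359 0.9251486  0.05476256] 0.02709120429534625 0.002154940776395567
F in base axes -1.6822832180387968 7.941962766528847
```

View pics/w19.png

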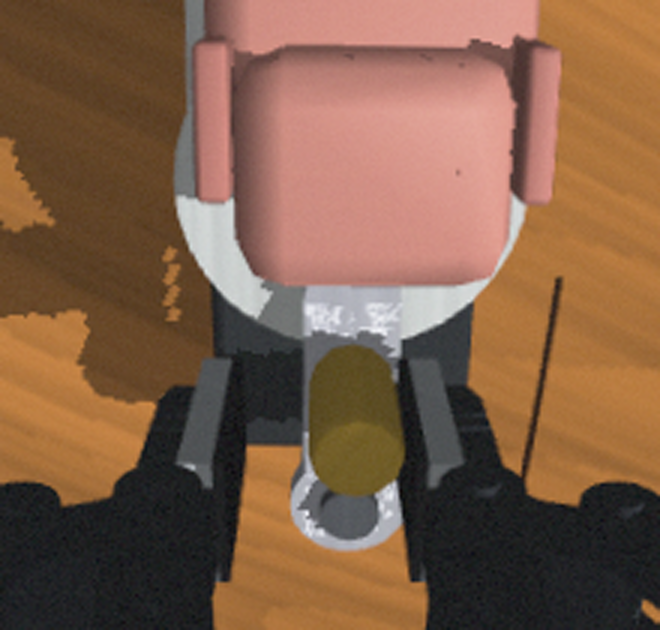

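Hard stop felt: the force climbs to 8 N without motion and the arm lies along base −x. I'll centre the jaws on the knob and lift away.

>>> servo_tool:
  increments:
    - {"claw":0.68,"x":-0.045,"y":0.09,"z":0,"ax":0,"ay":0,"az":0}
    - {"claw":0.68,"x":-0.055,"y":0.11,"z":0,"ax":0,"ay":0,"az":0}
    - {"claw":0.68,"x":0,"y":0,"z":0,"ax":0,"ay":0,"az":0}

```text
clock: 23.85
tcp_pos: [0.5885, 0.2213, 0.0904]
orientation: [0.001, -0.229, 0.974, -0.0]
wrist_force: [-0.1, 0.1, 0.4]
finger_gap: 0.0276
```

```bash
python3 look.py -;  python3 - <<'E'
from h import *
im=env.read_camera("wrist")[:,:,::-1]; crop(im,150,120,370,330,3,"pics/w20.png")
E
```

```text
23.85 [0.58853472 0.22130461 0.09044545] yaw 26.425433222489715 [ 9.04100944e-04 -2.28566842e-01  9.73527750e-01 -3.17896944e-04] F [-0.14618872  0.05766964  0.37852127] M [-0.04508193  0.00045679  0.02554883] 0.027566504893278707 0.006743428020619128
F in base axes -0.10570756513816393 0.11628774384910667
```

View pics/w20.png

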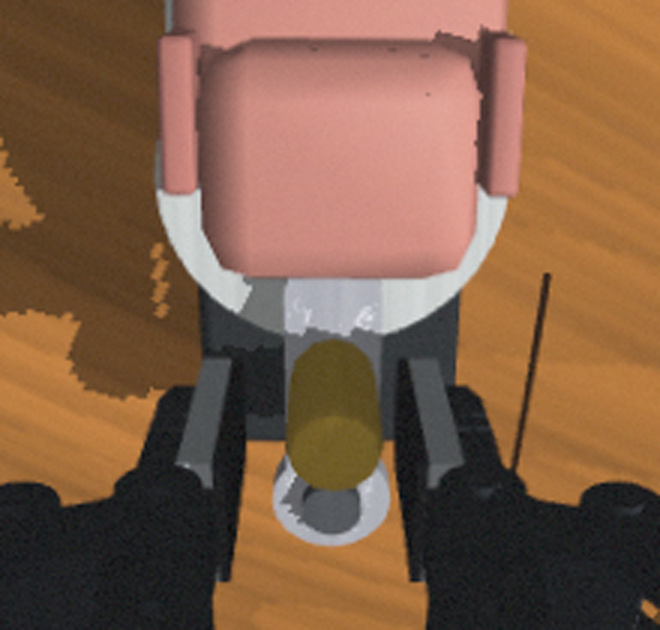

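Clear on both sides with no force, so I'm lifting straight up.

>>> servo_tool:
  increments:
    - {"claw":0.68,"x":0,"y":0,"z":0.3,"ax":0,"ay":0,"az":0}
    - {"claw":0.68,"x":0,"y":0,"z":0.6,"ax":0,"ay":0,"az":0}
    - {"claw":0.68,"x":0,"y":0,"z":0.9,"ax":0,"ay":0,"az":0}
    - {"claw":0.68,"x":0,"y":0,"z":1.0,"ax":0,"ay":0,"az":0}
    - {"claw":0.68,"x":0,"y":0,"z":1.0,"ax":0,"ay":0,"az":0}

```text
clock: 24.4
tcp_pos: [0.5879, 0.2209, 0.1865]
orientation: [0.0, -0.228, 0.974, -0.0]
wrist_force: [0.2, 0.7, -0.2]
finger_gap: 0.0271
```

>>> servo_tool:
  increments:
    - {"claw":0.68,"x":-1.0,"y":-0.4,"z":0.5,"ax":0,"ay":0,"az":0}
    - {"claw":0.68,"x":-1.0,"y":-0.4,"z":0.5,"ax":0,"ay":0,"az":0}
    - {"claw":0.68,"x":-1.0,"y":-0.4,"z":0,"ax":0,"ay":0,"az":0}
    - {"claw":0.68,"x":0,"y":0,"z":0,"ax":0,"ay":0,"az":0}
    - {"claw":0.68,"x":0,"y":0,"z":0,"ax":0,"ay":0,"az":0}

```text
clock: 24.9
tcp_pos: [0.5131, 0.1911, 0.211]
orientation: [0.001, -0.228, 0.974, -0.0]
wrist_force: [0.7, 0.5, -0.0]
finger_gap: 0.0272
```

```bash
python3 look.py 21;  python3 - <<'E'
from h import *
im=env.read_camera("wrist")[:,:,::-1]; cv2.imwrite("pics/w21.png",im)
im=env.read_camera("top")[:,:,::-1]; cv2.imwrite("pics/top21.png",im)
E
```

```text
24.9 [0.51308037 0.19110484 0.21100484] yaw 26.405686160023976 [ 1.04654110e-03 -2.28399055e-01  9.73567037e-01 -3.69837789e-05] F [ 0.70514939  0.47480101 -0.04306413] M [ 0.04632423  0.02049698 -0.03377191] 0.027242422731656595 0.027406997728475522
F in base axes 0.8423286150424502 0.11469159979783872
```

View pics/s21.png

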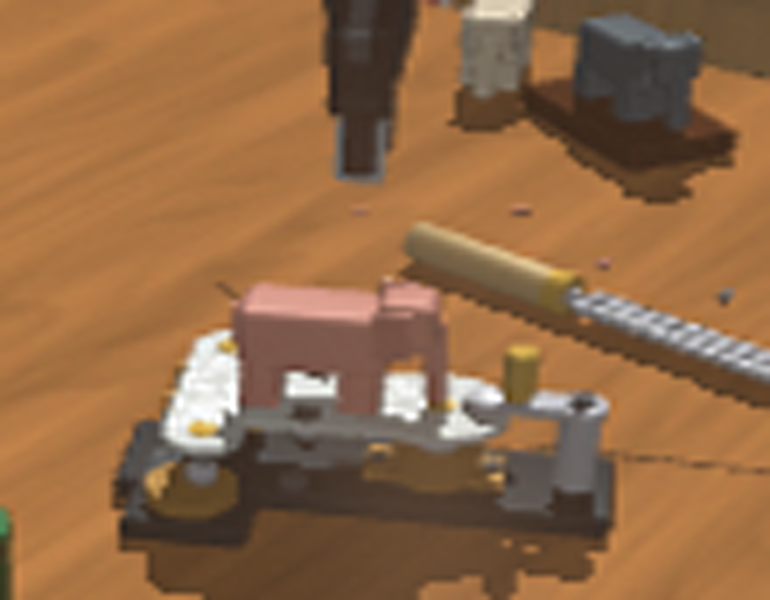

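View pics/w21.png

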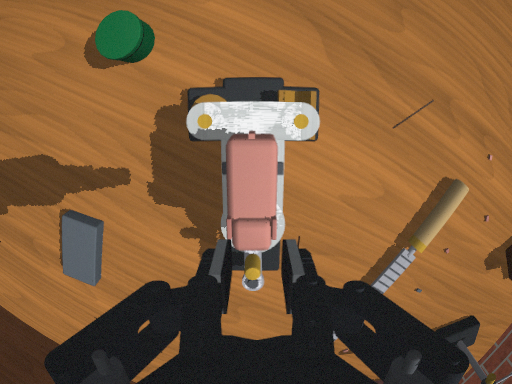

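View pics/top21.png

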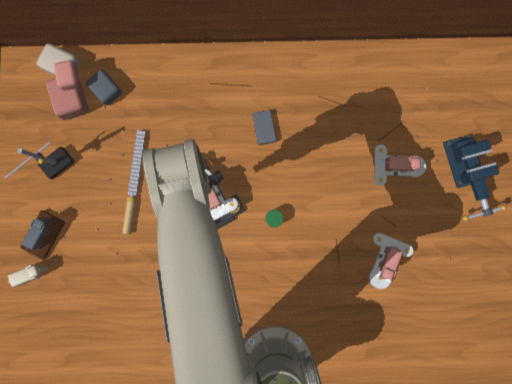

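The scene view shows the keeper lying over the nose, with its knob at (521,372) in line with the post at (578,405). The carrier is unchanged from before the swing. In the top view the tin (274,218), slate (264,127) and rasp (134,180) are where they began, and the robot touches nothing.

```bash
python3 - <<'E'
from workcell import env
print(env.get_state()["wrist_force"],env.hand_in())
E
```

```text
the job is handed in; nothing more can be done
[ 0.02025861 -0.08079226 -0.96239573] None
```

The carrier is back on the base, let go, with the keeper swung over its nose to the stop, and I handed the job in at about 25 s of the 70 s allowed. I got no verdict back.

- **Seating:** I lifted the leftmost carrier by its flanks and eased it down in small steps. Feel and the pictures put the cone about 2–5 mm ahead of its middle place. It sat solid at a TCP height 24.2 mm above its height on the bench, against 24 mm expected.
- **Forces:** The lateral force stayed under 4 N. For one reading the wrist pushed down with 5.8 N, which puts about 14.5 N on the base with the weight included. I eased that to nearly zero before opening the jaws.
- **Keeper:** I took the knob round between the open jaws. At the stop the force rose to 8 N with no more movement.
- **Last pictures:** The keeper lies over the nose and the carrier looks the same as when I released it. The tin, slate and rasp are in their starting places, and the robot touches nothing.
- **Not checked directly:** I did not measure the tilt or the foot heights one by one. I judged them from the TCP height, the force readings, the keeper passing with its 2 mm clearance, and the pictures. No check failed; the top and wrist cameras differed by 1–3 mm on where the base and cone are, which I settled by feel.

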